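# Pull the driver boards from a model railway's card rack

### The job

The point-motor driver boards of the model railway are due for repair. Draw the retaining bar level out of the card rack by its black grip and lay it on the narrow wooden plank, then lift every board straight up out of the rack and stand each one upright in a slot of its own in the wooden service stand, pushed down until it rests on the slot's floor. Let nothing drop and leave the wagons, the mug and the tub where they are.

Things in the scene. Friction and masses are not known exactly. Their poses are not given: they have to be found in the camera images.
- rack: Aluminium card rack fixed to the bench, 112 (x) by 256 (y) by 105 mm high; origin under its centre, z up. Floor 10 mm thick. Walls along y (tops at 60 mm) have upright 7 mm wide grooves at y = -80, -40, 0, 40, 80 mm that hold the boards' side edges. Up to two grooves may be empty.
- tunnel (a point): Middle of the tunnel (15 wide, 13.5 mm high, along the rack's y) in the bracket at the rack's +y end, at (-40, 113, 93) mm in the rack's frame; a second one is at y = -113. The brackets are 24 mm long, 25 wide, 105 high. The bar lies in both tunnels, 4 mm above the boards' green upper edges, so no board comes out while it is in. Axes as the rack's.
- bar_mid (a point): Middle of the loose steel bar's shaft (12 by 12, 256 mm long along its own y; z up; 0.12 kg). The black grip at its +y end is 12 (x) by 40 (y) by 26 mm high, centred 148 mm from here in y, from 6 mm below to 20 mm above this point. It starts in the tunnels, along the rack's y, 0 to 10 mm out, comes out only towards the rack's +y and is free after 255 mm.
- pad: Flat brown wooden plank, lying on the bench between the robot and the rack, on which the bar is to be laid, loose, 80 (x) by 320 (y) by 9 mm thick, 0.45 kg; origin at the centre of its underside.
- stand: Wooden service stand, loose, 0.8 kg, 116 (x) by 216 (y) by 42 mm high; origin at the centre of its underside, z up. Two rows of wooden blocks (centred at x = -39 and +39 mm, 18 mm thick) leave five slots across it, 8 mm wide in y, 34 mm deep, floor at 8 mm.
- slot1 (a point): Middle of the floor of slot 1 of the stand, at y = -80 mm in the stand's frame, 8 mm above its underside; axes as the stand's.
- slot2 (a point): Middle of the floor of slot 2 of the stand, at y = -40 mm in the stand's frame, 8 mm above its underside; axes as the stand's.
- slot3 (a point): Middle of the floor of slot 3 of the stand, at y = 0 mm in the stand's frame, 8 mm above its underside; axes as the stand's.
- slot4 (a point): Middle of the floor of slot 4 of the stand, at y = 40 mm in the stand's frame, 8 mm above its underside; axes as the stand's.
- slot5 (a point): Middle of the floor of slot 5 of the stand, at y = 80 mm in the stand's frame, 8 mm above its underside; axes as the stand's.
- board1_mid (a point): Middle, 45 mm above the foot, of a green circuit board 100 (own x) by 4 (y) by 72 mm (z, up) with a grey grip tab on its upper edge, 56 (x) by 9 (y) by 18 mm high, its centre 36 mm above this point. Parts stand out 9 mm on the +y face, within 26 mm of the middle in x and up to 7 mm above this point. 0.06 kg. Starts in a groove of the rack, foot 10 mm above the bench. May be absent.
- board2_mid (a point): The same for another such board, alike in all respects. May be absent.
- board3_mid (a point): The same for another such board, alike in all respects. May be absent.
- board4_mid (a point): The same for another such board, alike in all respects. May be absent.
- board5_mid (a point): The same for another such board, alike in all respects. May be absent.
- wagon1: Dark red open goods wagon, 145 by 44 by 50 mm high, loose, not to be disturbed; origin under its centre.
- wagon2: A second such wagon, not to be disturbed.
- mug: White mug, 80 mm wide, 95 mm high, not to be disturbed; origin under its centre.
- tub: Clear round tub with a blue lid, 70 mm wide, 75 mm high, not to be disturbed; origin under its centre.
Things that resemble listed ones, but are neither listed nor needed, are in the scene too. What is shaped like the part that bears board3_mid but blue or orange is not meant.

How it is judged:
By the outcome, as a careful person would: the job done as asked, in the order asked, and still so for the second after the job is handed in, with the robot touching nothing.
Of board1, board2, board3, board4, board5 only 3 to 5 are there at a start; the rules pass over those that are not, and their reading is None.
At some moment in a run one of pad, stand may be knocked a few centimetres aside while the robot is not near it.
It also fails if it takes over 210 s, if anything falls off the work surface, if the arm or the gripper's body presses on something with over 40 N, if the wrist force passes 120 N, or if a joint passes its speed limit or range.

### The arm

A 7-joint arm with a two-finger parallel gripper is mounted at the origin on the work surface. World frame = base frame: x ahead of the robot, y to its left, z up, the work surface at z = 0. Lengths are in m, angles in rad, forces in N, time in s.
With the tool pointing down it reaches from about 0.4 to 0.85 m from the base axis. Payload 4.4 kg.
Tool frame: the origin (TCP) lies midway between the tips of the shut fingers; the grasp point (between the pads) lies 19 mm behind it; x points along the fingers, z is the direction in which the jaws open and shut, and the axes are right-handed (so a half turn about x gives the same grasp; the last joint's range is limited). The gripper opens to 94 mm and grips with 3 to 60 N. Pads are 16 mm wide; open, the fingers measure 119 mm over their backs; the gripper's body (75 mm by 177 mm) begins 78 mm behind the grasp point.
Start: joints at [1.239, 0.628, 0.038, 1.517, -0.027, 0.996, -0.02], TCP at [0.171, -0.627, 0.177] pointing down, gripper open.
Joint ranges: [-3.06, 3.06], [-0.37, 2.12], [-1.25, 1.32], [0.18, 2.47], [-1.1, 4.24], [0.23, 1.98], [-2.94, 2.94]. Speed limits (rad/s): [2.57, 2.57, 3.14, 3.14, 3.14, 3.14, 3.14].

### API

Orientations are given as a rotation vector (axis times angle).
In Python, from bench import observe, optics, hand_in gives the robot as it stands.
- The arm moves only by the tool arm_command, never from a script. Its argument "motion" is a list of rows, each a list of 3 entries, a list of its own where there are three numbers: the closure, from -1 (fully open) to 1 (shut), then the shift along the tool's x, y, z in m, then the turn, a rotation vector about the tool's x, y, z in degrees. In form: [[gripper, [x, y, z], [ax, ay, az]], ...]. A call has 1 to 5 rows; each row shifts and turns the commanded pose from where the row before left it, along the tool's axes as they then stand; what a row does not reach is not made up. A row lasts 1/8 s, in which the tool goes at most 62.5 mm and 10.7 degrees, less where a joint would pass 70% of its speed; a pose out of reach is approached as far as the arm can. A call with a gripper value outside its range is refused whole. The fingers move at their own pace and stop on an object; the grip force is fixed at half the most. Time passes only in rows, so rows that do not move let the fingers close. It gives the time, the measured TCP pose, the force and the opening at its end, in the units of the state.
- observe(): the state, without advancing time (a new reading comes with each control period).
- optics.grab_frame(name): name is "scene" or "top"; returns (picture, depth): 480x640x3 uint8, red, green, blue; 480x640 float32, m along the optical axis (not along the pixel's ray), 0 where there is no reading.
- optics.get_calibration(name): a dict with "intrinsics" (3x3 intrinsics, pixels), "extrinsics" (4x4, takes a point from camera to world coordinates). Camera axes: x right, y down, z forward; pixel columns grow to the right and rows downward; lengths in m; the calibration is good to about 2 mm. A picture is of the moment at which its call begins. get_calibration takes no time and is no camera call.
- hand_in(): hands the job in, once; it reports no verdict.
Trained networks look in the newest picture that a camera, given by its name, has taken for a name from the list of things; names that differ only in an ending like _2 or _b are one class to them, and where a whole thing is asked for, a point or a joint stands for the part that bears it (a point fixed in the world has none). Each returns a list of dicts, best first, with "p" (0 to 1); they miss things now and then, are a little off and sometimes report something else, mostly with a low value. They report only what shows in the picture. A call takes as long as a camera call. They do not tell look-alikes from the thing itself.
- optics.regions_of(camera, label): "pixels" (480x640 bool, what is visible of it) and "pixel" ([column, row] in pixels, amid what is visible of it).
The state is a dict: "time_s": time; "joint_pos": joint angles; "dq": joint speeds; "joint_efforts": joint torques, N m; "ee_pos": TCP position; "tool_rot": TCP orientation; "force": force on the tool from outside, world axes, zero at the start; "moment": the same for the moment, N m; "gripper_width": opening from 0.0 (shut) to 1.0 (fully open).
Only numpy, scipy, OpenCV 4.12 (cv2) and the standard library are available. Lean on these libraries where they do the work, as an engineer would, in place of code of your own. Each camera call takes 0.05 s, during which the arm holds its last target.

## Working session

There is one attempt and no reset: what is moved stays moved. The work goes in short steps, Python scripts to look and compute and a tool call to move; the robot and the scene stay as the last step left them, time stands still between calls to the robot, and variables do not carry over. Pictures are saved under pics/ and viewed, and the job is handed in when it is done.

Besides the shell and the picture viewer there is one more tool, called after "Request:" by a JSON object that holds its "fn" and its "kwargs", one argument or row to a line. arm_command: Moves the arm, as the interface text tells. Its arguments: {"type":"object","properties":{"motion":{"type":"array","items":{"type":"array"}}},"required":["motion"]}

```bash
ls; mkdir -p pics; cat > h.py <<'E'
import numpy as np, cv2
from bench import observe, optics, hand_in
from scipy.spatial.transform import Rotation as R
def cal(n):
    c=optics.get_calibration(n); return np.array(c["intrinsics"]),np.array(c["extrinsics"])
def cloud(n,depth):
    K,T=cal(n); v,u=np.mgrid[:480,:640]
    P=np.stack([(u-K[0,2])/K[0,0]*depth,(v-K[1,2])/K[1,1]*depth,depth],-1)
    W=P@T[:3,:3].T+T[:3,3]; W[depth<=0]=np.nan; return W
def proj(n,p):
    K,T=cal(n); p=np.atleast_2d(p); c=(p-T[:3,3])@T[:3,:3]
    q=c@K.T; return q[:,:2]/q[:,2:]
def save(n,img): cv2.imwrite(n,img[:,:,::-1])
E
python3 - <<'E'
from h import *
s=observe()
for k,v in s.items(): print(k,np.round(v,3))
print(R.from_rotvec(s['tool_rot']).as_matrix().round(3))
for n in("scene","top"):
    i,d=optics.grab_frame(n); save(f"pics/{n}0.png",i); np.savez(f"{n}0.npz",i=i,d=d)
    print(n,cal(n)[0].round(1),cal(n)[1].round(3))
E
```

```text
pics
time_s 0.0
joint_pos [ 1.239  0.629  0.038  1.518 -0.027  0.996 -0.02 ]
dq [ 0.    -0.    -0.     0.    -0.    -0.001  0.001]
joint_efforts [-0.0000e+00 -5.4973e+01  1.1440e+00 -1.8663e+01 -5.2000e-02  2.4000e-02
  0.0000e+00]
ee_pos [ 0.171 -0.626  0.176]
tool_rot [ 1.012  1.325 -1.01 ]
force [-0.275  0.424  1.509]
moment [-0.057  0.013 -0.004]
gripper_width 0.998
[[-0.001  0.965  0.263]
 [ 0.002  0.263 -0.965]
 [-1.    -0.    -0.002]]
scene [[585.8   0.  320.7]
 [  0.  585.8 244. ]
 [  0.    0.    1. ]] [[ 0.757  0.475 -0.449  1.157]
 [ 0.654 -0.538  0.532 -0.688]
 [ 0.011 -0.696 -0.718  1.061]
 [ 0.     0.     0.     1.   ]]
top [[571.9   0.  316.9]
 [  0.  571.9 231.9]
 [  0.    0.    1. ]] [[-0.029 -0.999  0.032  0.481]
 [-1.     0.029 -0.     0.028]
 [-0.    -0.032 -0.999  1.59 ]
 [ 0.     0.     0.     1.   ]]
```

View pics/scene0.png

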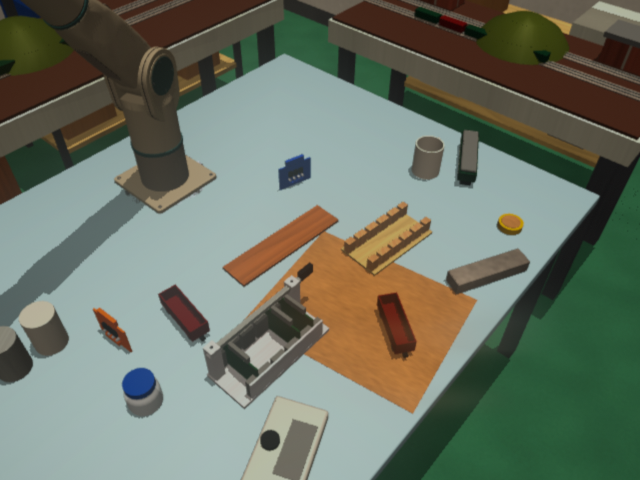

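View pics/top0.png

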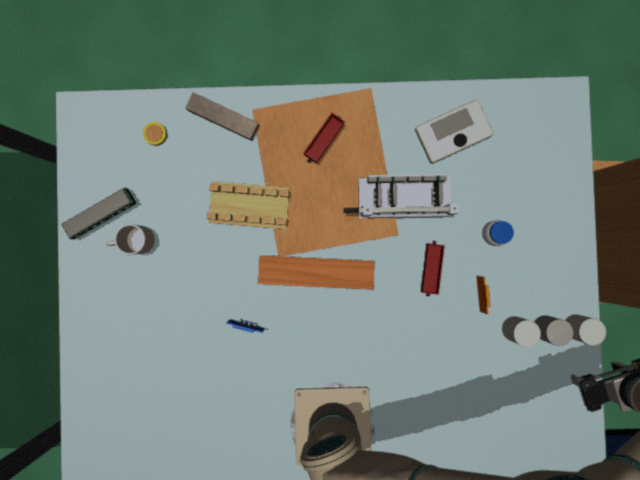

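The top view shows the rack at about (405,197) with its grip on the left (+y) at (352,211). The plank is at (316,272) and the stand at (248,205). Next I'll zoom in.

```bash
python3 - <<'E'
from h import *
d=np.load("top0.npz");i=d['i'];D=d['d']
a=cv2.resize(i[160:230,335:465],None,fx=6,fy=6,interpolation=cv2.INTER_CUBIC)
save("pics/c1.png",a)
s=np.load("scene0.npz")['i']
save("pics/c2.png",cv2.resize(s[190:410,200:440],None,fx=2.7,fy=2.7,interpolation=cv2.INTER_CUBIC))
W=cloud("top",D)
print("bench z",np.nanmedian(W[300:340,100:200,2]))
import pickle
out={}
for l in["rack","tunnel","bar_mid","pad","stand","board1_mid","wagon1","mug","tub"]:
    r=optics.regions_of("top",l)
    for q in r:
        m=q['pixels'];P=W[m];P=P[~np.isnan(P[:,0])]
        print(l,round(q['p'],2),np.round(q['pixel']),m.sum(),np.median(P,0).round(3),np.percentile(P[:,2],[5,95]).round(3))
    out[l]=r
pickle.dump(out,open("reg0.pkl","wb"))
E
```

```text
bench z -0.00023821129771817162
rack 0.77 [406. 193.] 2774 [ 0.631 -0.225  0.013] [0.004 0.101]
tunnel 0.87 [410. 195.] 2746 [ 0.628 -0.224  0.013] [0.004 0.102]
bar_mid 0.78 [400. 210.] 474 [ 0.582 -0.192  0.098] [0.091 0.112]
bar_mid 0.36 [391. 196.] 187 [ 0.624 -0.175  0.071] [0.028 0.103]
pad 0.76 [317. 274.] 3370 [0.421 0.033 0.009] [0.003 0.014]
stand 0.79 [250. 204.] 3360 [0.613 0.215 0.01 ] [0.002 0.045]
wagon1 0.89 [322. 137.] 846 [0.792 0.002 0.021] [0.013 0.051]
wagon1 0.7 [432. 271.] 944 [ 0.423 -0.285  0.021] [0.013 0.051]
wagon1 0.29 [409. 195.] 2870 [ 0.63  -0.223  0.013] [0.004 0.102]
mug 0.78 [133. 239.] 1025 [0.526 0.533 0.043] [0.001 0.096]
tub 0.86 [493. 231.] 658 [ 0.515 -0.451  0.071] [0.016 0.079]
tub 0.69 [247. 207.] 3344 [0.612 0.215 0.01 ] [0.002 0.045]
```

View pics/c1.png

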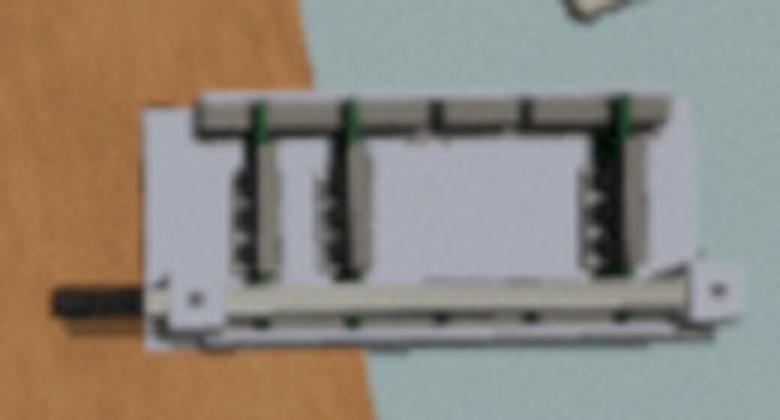

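View pics/c2.png

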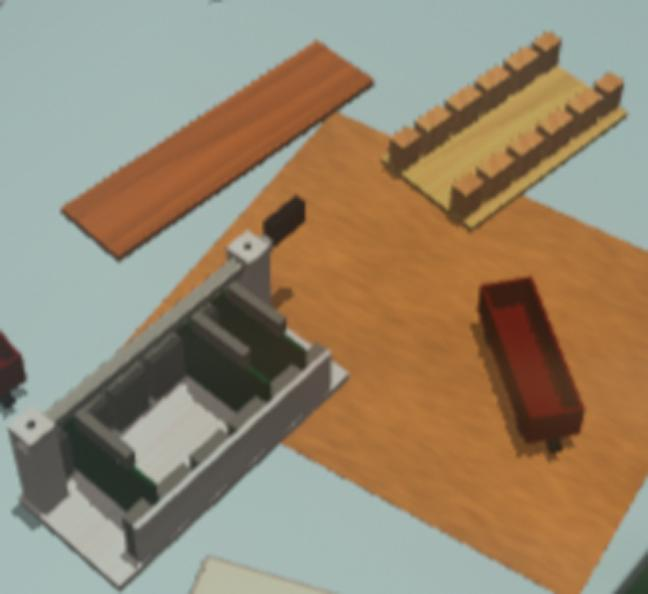

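The rack holds three boards, in grooves +80, +40 and -80; the two empty grooves are 0 and -40. Next I'll fit the poses.

```bash
cat >> h.py <<'E'
def grab(tag):
    o={}
    for n in("scene","top"):
        i,d=optics.grab_frame(n); np.savez(f"{tag}_{n}.npz",i=i,d=d); save(f"pics/{tag}_{n}.png",i)
def load(tag,n):
    d=np.load(f"{tag}_{n}.npz"); return d['i'],d['d'],cloud(n,d['d'])
def sel(W,xr,yr,zr):
    P=W.reshape(-1,3); P=P[~np.isnan(P[:,0])]
    m=(P[:,0]>xr[0])&(P[:,0]<xr[1])&(P[:,1]>yr[0])&(P[:,1]<yr[1])&(P[:,2]>zr[0])&(P[:,2]<zr[1])
    return P[m]
def rect(P):
    (c,s,a)=cv2.minAreaRect((P[:,:2]*1000).astype(np.float32)); return np.round(c,1),np.round(s,1),round(a,2)
E
python3 - <<'E'
from h import *
import os
for n in("scene","top"):
    os.system(f"cp {n}0.npz g0_{n}.npz")
    i,d,W=load("g0",n)
    print(n)
    P=sel(W,(.54,.62),(-.40,-.06),(.102,.108)); 
    for lo,hi in((-.4,-.28),(-.16,-.095)):
        Q=P[(P[:,1]>lo)&(P[:,1]<hi)]; print("bracket",len(Q),rect(Q),Q.mean(0).round(4))
    Q=sel(W,(.54,.62),(-.1,-.02),(.103,.12)); print("grip top",len(Q),rect(Q),np.median(Q,0).round(4))
    Q=sel(W,(.54,.62),(-.30,-.14),(.095,.101)); Q=sel(Q,(.56,.60),(-1,1),(0,1));print("bar",len(Q),rect(Q),np.median(Q,0).round(4))
    Q=sel(W,(.5,.75),(.05,.35),(.036,.048)); print("stand",len(Q),rect(Q),Q.mean(0).round(4))
    Q=sel(W,(.33,.50),(-.16,.23),(.006,.012)); print("pad",len(Q),rect(Q),Q.mean(0).round(4))
    Q=sel(W,(.645,.72),(-.38,-.06),(.055,.065)); print("farwall",len(Q),rect(Q),Q.mean(0).round(4))
    for y in(-.305,-.19,-.15,-.13):
        pass
    Q=sel(W,(.602,.66),(-.36,-.08),(.094,.106)); 
    ys=np.round(Q[:,1],3); print("tabs y hist",np.histogram(Q[:,1],bins=np.arange(-.35,-.1,.01)))
E
```

```text
scene
bracket 143 (array([ 589.9, -320.4]), array([59.2, 34.6]), 67.49) [ 0.583  -0.3312  0.1048]
bracket 102 (array([ 591.9, -121.5]), array([32.1, 61.4]), 25.33) [ 0.5857 -0.1102  0.1052]
grip top 133 (array([581.6, -73.1]), array([25.4, 56.5]), 8.72) [ 0.5861 -0.069   0.11  ]
bar 383 (array([ 587.1, -220.1]), array([ 24.4, 159.2]), 0.29) [ 0.5839 -0.2231  0.0977]
stand 947 (array([662.9, 189.1]), array([256.6, 202.8]), 83.69) [0.6161 0.206  0.0415]
pad 2480 (array([408.4,  33.5]), array([387.1, 152.2]), 89.58) [0.4224 0.0227 0.009 ]
farwall 789 (array([ 662.5, -220.3]), array([212.1,  36.4]), 89.45) [ 0.6705 -0.224   0.0598]
tabs y hist (array([ 0,  0,  0,  0, 67, 52,  0,  0,  0,  0,  0,  0,  0,  0,  0,  0, 69,
       44,  0,  0, 63, 43,  0,  0]), array([-0.35, -0.34, -0.33, -0.32, -0.31, -0.3 , -0.29, -0.28, -0.27,
       -0.26, -0.25, -0.24, -0.23, -0.22, -0.21, -0.2 , -0.19, -0.18,
       -0.17, -0.16, -0.15, -0.14, -0.13, -0.12, -0.11]))
top
bracket 71 (array([ 587.9, -317.9]), array([59.1, 30. ]), 62.56) [ 0.5825 -0.3283  0.1047]
bracket 70 (array([ 592.1, -119.9]), array([40.7, 53.6]), 21.32) [ 0.5878 -0.1147  0.1047]
grip top 93 (array([584.8, -71.4]), array([58.2, 23.4]), 85.99) [ 0.5845 -0.0681  0.111 ]
bar 208 (array([ 587.1, -219.9]), array([159.5,  21.7]), 89.62) [ 0.5827 -0.2194  0.0978]
stand 809 (array([662.3, 190. ]), array([254.6, 199.2]), 83.71) [0.6142 0.2146 0.0417]
pad 2181 (array([415.7,  36. ]), array([387.2, 169.2]), 89.45) [0.4208 0.0326 0.0087]
farwall 380 (array([ 662., -219.]), array([ 33.3, 209.4]), 0.03) [ 0.67   -0.2195  0.0597]
tabs y hist (array([ 0,  0,  0,  0, 17, 43,  0,  0,  0,  0,  0,  0,  0,  0,  0,  0, 22,
       44,  0,  0, 18, 41,  0,  0]), array([-0.35, -0.34, -0.33, -0.32, -0.31, -0.3 , -0.29, -0.28, -0.27,
       -0.26, -0.25, -0.24, -0.23, -0.22, -0.21, -0.2 , -0.19, -0.18,
       -0.17, -0.16, -0.15, -0.14, -0.13, -0.12, -0.11]))
```

```bash
cat >> h.py <<'E'
from scipy.optimize import least_squares
# boxes: (cx,cy,cz,hx,hy,hz) in m
def sdf(P,B):
    d=np.full(len(P),1.0)
    for b in B:
        q=np.abs(P-np.array(b[:3]))-np.array(b[3:])
        s=np.linalg.norm(np.maximum(q,0),axis=1)+np.minimum(q.max(1),0)
        d=np.minimum(d,s)
    return d
FLOOR=(0,0,-.5,5,5,.5)
PAD=[(0,0,.0045,.04,.16,.0045),FLOOR]
STAND=[(0,0,.004,.058,.108,.004),FLOOR]+[(sx*.039,y,.021,.009,h,.021) for sx in(-1,1) for y,h in[(-.06,.016),(-.02,.016),(.02,.016),(.06,.016),(-.096,.012),(.096,.012)]]
def RACK(w1=.044,w2=.056,g=(.08,.04,-.08),wy=.102,bar=0.):
    B=[(0,0,.005,.056,.128,.005),FLOOR]
    B+=[(-.04,s*.113,.0525,.0125,.012,.0525) for s in(-1,1)]
    B+=[(s*(w1+w2)/2,0,.03,(w2-w1)/2,wy,.03) for s in(-1,1)]
    if bar is not None: B+=[(-.04,bar,.093,.006,.128,.006),(-.04,bar+.148,.100,.006,.02,.013)]
    for y in g: B+=BOARD((0,y,.01))
    return B
def BOARD(f): x,y,z=f; return [(x,y,z+.036,.05,.002,.036),(x,y,z+.081,.028,.0045,.009),(x,y+.0065,z+.035,.026,.0045,.017)]
def fit(W,mk,p0,box,z0=0.,f=.003,npar=3,stride=1):
    """p=(x,y,yaw,...extra) ; box half extents of region"""
    P=W.reshape(-1,3);P=P[~np.isnan(P[:,0])][::stride]
    def loc(p,P):
        c,s=np.cos(p[2]),np.sin(p[2]); d=P-np.array([p[0],p[1],z0]); 
        return np.c_[c*d[:,0]+s*d[:,1],-s*d[:,0]+c*d[:,1],d[:,2]]
    L=loc(p0,P); m=(np.abs(L[:,0])<box[0])&(np.abs(L[:,1])<box[1])&(L[:,2]<.2); P=P[m]
    fn=lambda p: np.clip(sdf(loc(p,P),mk(*p[3:])),-.02,.02)
    r=least_squares(fn,p0,loss='cauchy',f_scale=f,diff_step=1e-3,x_scale=np.r_[.01,.01,.03,[.01]*(len(p0)-3)])
    return r.x,np.median(np.abs(r.fun)),len(P)
E
cat > f0.py <<'E'
from h import *
import sys; tag=sys.argv[1]
w={}
for n in("scene","top"): w[n]=load(tag,n)[2]
w["both"]=np.r_[w["scene"].reshape(-1,3),w["top"].reshape(-1,3)]
what=sys.argv[2:] 
for n,W in w.items():
    if "pad" in what: print(n,"pad",fit(W,lambda:PAD,[.421,.033,0],(.08,.2))[:2])
    if "stand" in what: print(n,"stand",fit(W,lambda:STAND,[.613,.215,0],(.08,.13))[:2])
    if "rack" in what: print(n,"rack",fit(W,lambda b,w1,w2:RACK(w1,w2,bar=b),[.625,-.22,0,0.003,.044,.056],(.075,.19))[:2])
E
python3 f0.py g0 pad stand rack
```

```text
scene pad (array([ 0.42163313,  0.03309928, -0.07683274]), np.float64(0.0014996245974295231))
scene stand (array([ 0.61275757,  0.21370023, -0.11015287]), np.float64(0.0012686213405646816))
scene rack (array([ 0.62259887, -0.2194203 , -0.01225223,  0.00721997,  0.04063468,
        0.05550319]), np.float64(0.0010135972296336782))
top pad (array([ 0.42299171,  0.03583302, -0.06233089]), np.float64(0.0023097168324152095))
top stand (array([ 0.61325006,  0.21433057, -0.1075223 ]), np.float64(0.001990326756463264))
top rack (array([ 0.62189095, -0.21847486, -0.0128705 ,  0.00515929,  0.04128663,
        0.05450247]), np.float64(0.0019651129729286922))
both pad (array([ 0.42212942,  0.03376089, -0.07254   ]), np.float64(0.001866117030410559))
both stand (array([ 0.61283007,  0.21386298, -0.1097384 ]), np.float64(0.0016016049586725853))
both rack (array([ 0.62258494, -0.21929609, -0.01218379,  0.00703638,  0.04058849,
        0.05543771]), np.float64(0.001254040780948729))
```

```bash
cat > plan.py <<'E'
# usage: plan.py x y z yaw_deg(azimuth of tool z) [nrows] 
from h import *
import sys,json
def plan(x,y,z,yaw,n=None):
    s=observe(); p=np.array(s['ee_pos']);Rm=R.from_rotvec(s['tool_rot'])
    a=np.radians(yaw); Z=np.array([np.cos(a),np.sin(a),0]);X=np.array([0,0,-1.]);Y=np.cross(Z,X)
    Rt=R.from_matrix(np.c_[X,Y,Z]); t=np.array([x,y,z])
    rv=(Rm.inv()*Rt).as_rotvec()
    if n is None: n=int(max(np.ceil(np.linalg.norm(t-p)/.055),np.ceil(np.degrees(np.linalg.norm(rv))/10),1))
    out=[]
    for k in range(n):
        Rk=Rm*R.from_rotvec(rv*k/n)
        d=Rk.inv().apply((t-p)/n); out.append([[round(float(v),4) for v in d],[round(float(v),2) for v in np.degrees(rv/n)]])
    print("t",round(s['time_s'],2),"pos",p.round(4),"zaz",np.degrees(np.arctan2(Rm.as_matrix()[1,2],Rm.as_matrix()[0,2])).round(2),"tilt",Rm.as_matrix()[:,0].round(4),"F",np.round(s['force'],1),"M",np.round(s['moment'],2),"w",round(s['gripper_width'],3), "q7",np.round(s['joint_pos'][6],2))
    print(n)
    for o in out: print(json.dumps(o))
if __name__=="__main__":
    v=[float(q) for q in sys.argv[1:]]
    plan(*v[:4],n=int(v[4]) if len(v)>4 else None)
E
python3 plan.py .585 -.066 .22 -0.7
```

```text
t 0.55 pos [ 0.1708 -0.6272  0.1769] zaz -74.77 tilt [ 0. -0. -1.] F [ 0.1 -0.3 -0.3] M [-0.02  0.01 -0.  ] w 0.997 q7 -0.02
13
[[-0.0033, 0.0421, -0.0333], [-5.7, 0.0, -0.0]]
[[-0.0033, 0.0452, -0.0289], [-5.7, 0.0, -0.0]]
[[-0.0033, 0.0478, -0.0243], [-5.7, 0.0, -0.0]]
[[-0.0033, 0.05, -0.0194], [-5.7, 0.0, -0.0]]
[[-0.0033, 0.0517, -0.0144], [-5.7, 0.0, -0.0]]
[[-0.0033, 0.0529, -0.0092], [-5.7, 0.0, -0.0]]
[[-0.0033, 0.0535, -0.0039], [-5.7, 0.0, -0.0]]
[[-0.0033, 0.0536, 0.0014], [-5.7, 0.0, -0.0]]
[[-0.0033, 0.0532, 0.0068], [-5.7, 0.0, -0.0]]
[[-0.0033, 0.0523, 0.012], [-5.7, 0.0, -0.0]]
[[-0.0033, 0.0508, 0.0171], [-5.7, 0.0, -0.0]]
[[-0.0033, 0.0489, 0.0221], [-5.7, 0.0, -0.0]]
[[-0.0033, 0.0464, 0.0269], [-5.7, 0.0, -0.0]]
```

Request:
{"fn": "arm_command", "kwargs": {
  "motion": [
    [-1, [-0.01, 0.042, -0.033], [-5.7, 0, 0]],
    [-1, [-0.01, 0.045, -0.029], [-5.7, 0, 0]],
    [-1, [-0.01, 0.048, -0.024], [-5.7, 0, 0]],
    [-1, [-0.01, 0.05, -0.019], [-5.7, 0, 0]],
    [-1, [-0.003, 0.052, -0.014], [-5.7, 0, 0]]
  ]
}}

```text
time_s: 1.18
ee_pos: [0.3322, -0.4113, 0.2208]
tool_rot: [0.628, 1.476, -0.629]
force: [0.0, -0.8, 0.4]
gripper_width: 0.997
```

Request:
{"fn": "arm_command", "kwargs": {
  "motion": [
    [-1, [0, 0.053, -0.009], [-5.7, 0, 0]],
    [-1, [0, 0.053, -0.004], [-5.7, 0, 0]],
    [-1, [0, 0.054, 0.001], [-5.7, 0, 0]],
    [-1, [0, 0.053, 0.007], [-5.7, 0, 0]],
    [-1, [0, 0.052, 0.012], [-5.7, 0, 0]]
  ]
}}

```text
time_s: 1.8
ee_pos: [0.4908, -0.1955, 0.2202]
tool_rot: [0.241, 1.556, -0.241]
force: [0.7, -0.2, -0.1]
gripper_width: 1.001
```

```bash
python3 plan.py .585 -.066 .17 -0.7
```

```text
t 1.8 pos [ 0.4908 -0.1955  0.2202] zaz -17.6 tilt [ 8.e-04 -5.e-04 -1.e+00] F [ 0.7 -0.2 -0.1] M [-0.06 -0.12 -0.01] w 1.001 q7 -0.13
4
[[0.0126, 0.038, 0.0127], [-4.22, 0.01, 0.01]]
[[0.0126, 0.037, 0.0154], [-4.22, 0.01, 0.01]]
[[0.0126, 0.0357, 0.0181], [-4.22, 0.01, 0.01]]
[[0.0126, 0.0343, 0.0207], [-4.22, 0.01, 0.01]]
```

Request:
{"fn": "arm_command", "kwargs": {
  "motion": [
    [-1, [0.012, 0.038, 0.013], [-4.2, 0, 0]],
    [-1, [0.013, 0.037, 0.015], [-4.2, 0, 0]],
    [-1, [0.013, 0.036, 0.018], [-4.2, 0, 0]],
    [-1, [0.012, 0.034, 0.021], [-4.2, 0, 0]],
    [-1, [0, 0, 0], [0, 0, 0]]
  ]
}}

```text
time_s: 2.42
ee_pos: [0.5855, -0.0636, 0.169]
tool_rot: [0.011, 1.571, -0.007]
force: [-0.5, -0.7, 0.1]
gripper_width: 1.002
```

```bash
python3 - <<'E'
from h import *
grab("a1")
i,_,_=load("a1","scene"); save("pics/a1c.png",cv2.resize(i[150:400,200:440],None,fx=2.4,fy=2.4,interpolation=cv2.INTER_CUBIC))
E
python3 plan.py .5845 -.0665 .0905 -0.7
```

```text
t 2.52 pos [ 0.5843 -0.068   0.1697] zaz -0.99 tilt [-7.e-04 -7.e-04 -1.e+00] F [ 1.4 -0.8  0.2] M [-0.09 -0.08 -0.04] w 0.998 q7 -0.18
2
[[0.0396, 0.0008, 0.0001], [-0.14, -0.02, 0.02]]
[[0.0396, 0.0008, 0.0001], [-0.14, -0.02, 0.02]]
```

View pics/a1c.png

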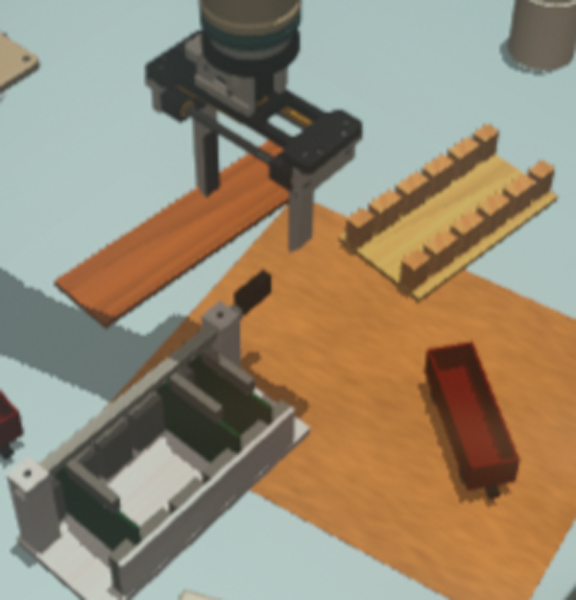

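The gripper sits open above the black grip at crop (255,290), jaws along x. I'll lower it over the grip.

Request:
{"fn": "arm_command", "kwargs": {
  "motion": [
    [-1, [0.03, 0.001, 0], [0, 0, 0]],
    [-1, [0.03, 0, 0], [0, 0, 0]],
    [-1, [0.019, 0, 0], [0, 0, 0]],
    [-1, [0, 0, 0], [0, 0, 0]],
    [-1, [0, 0, 0], [0, 0, 0]]
  ]
}}

```text
time_s: 3.15
ee_pos: [0.5851, -0.0677, 0.092]
tool_rot: [0.014, 1.569, -0.015]
force: [0.6, -1.3, -0.6]
gripper_width: 0.996
```

```bash
python3 plan.py .5845 -.0665 .0905 -0.7;  python3 - <<'E'
from h import *
grab("a2")
i,_,_=load("a2","scene"); j,_,_=load("a2","top")
save("pics/a2c.png",np.hstack([cv2.resize(i[220:310,270:360],(400,400)),cv2.resize(j[180:240,315:375],(400,400))]))
E
```

```text
t 3.15 pos [ 0.5851 -0.0677  0.092 ] zaz -1.06 tilt [ 1.6e-03 -7.0e-04 -1.0e+00] F [ 0.6 -1.3 -0.6] M [ 0.02 -0.04 -0.03] w 0.996 q7 -0.22
1
[[0.0015, 0.0011, -0.0007], [-0.36, 0.09, 0.04]]
```

View pics/a2c.png

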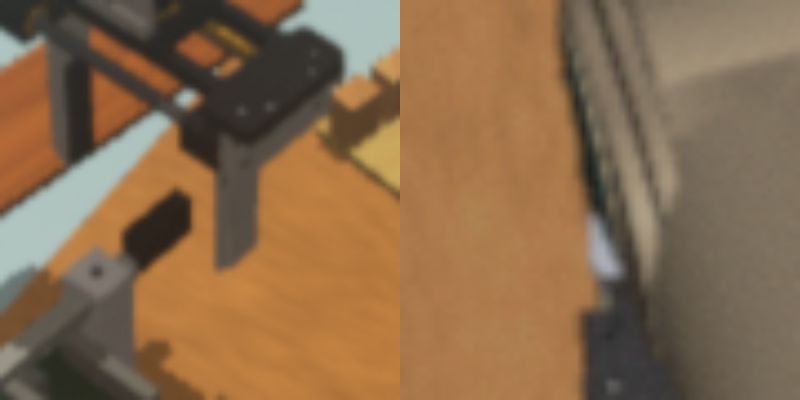

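Request:
{"fn": "arm_command", "kwargs": {
  "motion": [
    [-1, [0.001, 0.001, 0], [0, 0, 0]],
    [0.4, [0, 0, 0], [0, 0, 0]],
    [0.7, [0, 0, 0], [0, 0, 0]],
    [1, [0, 0, 0], [0, 0, 0]],
    [1, [0, 0, 0], [0, 0, 0]]
  ]
}}

```text
time_s: 3.88
ee_pos: [0.5846, -0.0656, 0.0899]
tool_rot: [0.013, 1.571, -0.013]
force: [0.3, -0.1, 0.3]
gripper_width: 0.612
```

Request:
{"fn": "arm_command", "kwargs": {
  "motion": [
    [1, [0, 0, 0], [0, 0, 0]],
    [1, [0, 0, 0], [0, 0, 0]],
    [1, [0, 0, 0], [0, 0, 0]]
  ]
}}

```text
time_s: 4.25
ee_pos: [0.5846, -0.0656, 0.0899]
tool_rot: [0.013, 1.571, -0.013]
force: [0.8, 0.8, -0.0]
gripper_width: 0.29
```

```bash
python3 plan.py .5880 .192 .092 -0.7
```

```text
t 4.25 pos [ 0.5846 -0.0656  0.0899] zaz -0.97 tilt [ 0. -0. -1.] F [ 0.8  0.8 -0. ] M [-0.04 -0.1   0.04] w 0.29 q7 -0.22
5
[[-0.0004, 0.0515, -0.0002], [-0.05, 0.0, 0.0]]
[[-0.0004, 0.0515, -0.0002], [-0.05, 0.0, 0.0]]
[[-0.0004, 0.0515, -0.0001], [-0.05, 0.0, 0.0]]
[[-0.0004, 0.0515, -0.0001], [-0.05, 0.0, 0.0]]
[[-0.0004, 0.0515, -0.0], [-0.05, 0.0, 0.0]]
```

Request:
{"fn": "arm_command", "kwargs": {
  "motion": [
    [1, [0, 0, 0], [0, 0, 0]],
    [1, [0, 0, 0], [0, 0, 0]],
    [1, [0, 0, 0], [0, 0, 0]],
    [1, [0, 0, 0], [0, 0, 0]],
    [1, [0, 0, 0], [0, 0, 0]]
  ]
}}

```text
time_s: 4.88
ee_pos: [0.5846, -0.0656, 0.0899]
tool_rot: [0.013, 1.571, -0.013]
force: [-0.3, 0.1, 0.5]
gripper_width: 0.008
```

```bash
python3 plan.py .5880 .192 .090 -0.7;sleep 0; python3 plan.py .5880 .192 .090 -0.7 | head -1
```

```text
t 4.88 pos [ 0.5846 -0.0656  0.0899] zaz -0.97 tilt [ 0. -0. -1.] F [-0.3  0.1  0.5] M [-0.01 -0.1   0.01] w 0.008 q7 -0.22
5
[[-0.0, 0.0515, -0.0002], [-0.05, 0.0, 0.0]]
[[-0.0, 0.0515, -0.0002], [-0.05, 0.0, 0.0]]
[[-0.0, 0.0515, -0.0001], [-0.05, 0.0, 0.0]]
[[-0.0, 0.0515, -0.0001], [-0.05, 0.0, 0.0]]
[[-0.0, 0.0515, -0.0], [-0.05, 0.0, 0.0]]
t 4.88 pos [ 0.5846 -0.0656  0.0899] zaz -0.97 tilt [ 0. -0. -1.] F [-0.3  0.1  0.5] M [-0.01 -0.1   0.01] w 0.008 q7 -0.22
```

The fingers closed on nothing, so I'll look again.

```bash
python3 - <<'E'
from h import *
grab("a3")
i,_,_=load("a3","scene"); j,_,_=load("a3","top")
save("pics/a3c.png",np.hstack([cv2.resize(i[200:320,260:380],(400,400)),cv2.resize(j[160:240,315:395],(400,400))]))
print(proj("scene",[[.5846,-.0656,.09],[.5846,-.0638,.113],[.5846,-.0838,.113],[.5846,-.0438,.113]]))
for n in("scene","top"):
  for l in("bar_mid",):
    W=load("a3",n)[2]
    for q in optics.regions_of(n,l):
        print(n,q['p'],q['pixel'],np.nanmedian(W[q['pixels']],0), q['pixels'].sum())
E
```

```text
[[304.22183027 275.59965952]
 [304.67423608 268.14935937]
 [298.45681138 273.36237955]
 [310.78832372 263.02298248]]
scene 0.67 [262.4, 308.9] [ 0.5860291  -0.19640661  0.09733574] 875
scene 0.56 [262.4, 256.2] [ 0.42116106 -0.03680325  0.00903685] 2140
top 0.65 [422.0, 208.1] [ 0.58170144 -0.25403549  0.09600258] 320
top 0.45 [312.5, 274.8] [0.42181031 0.04410615 0.00850319] 3127
```

View pics/a3c.png

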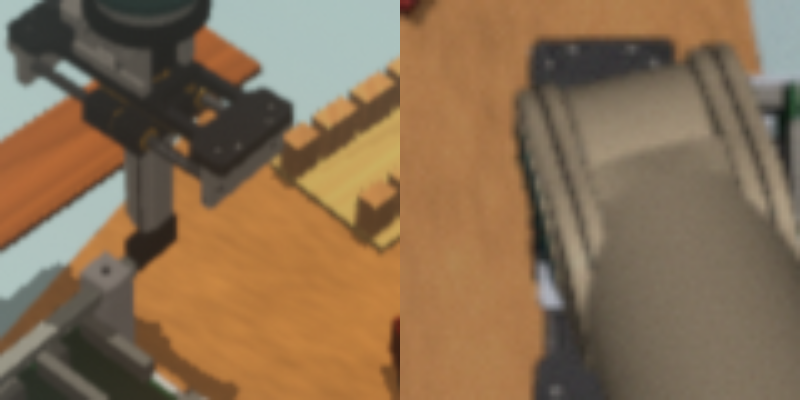

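```bash
python3 - <<'E'
from h import *
i,d,W=load("a3","scene")
save("pics/a3d.png",cv2.resize(i[230:300,270:350],(800,700),interpolation=cv2.INTER_CUBIC))
for r in range(240,284,3):
    print(r,[tuple(int(v) for v in np.round(W[r,c]*1000)) if d[r,c]>0 else None for c in range(298,318,4)])
E
```

```text
240 [(600, -99, 237), (606, -94, 237), (607, -83, 230), (607, -71, 221), (634, -90, 253)]
243 [(599, -98, 227), (609, -97, 233), (614, -91, 232), (608, -72, 214), (479, 87, 3)]
246 [(576, -74, 184), (608, -96, 223), (598, -74, 199), (624, -91, 231), (487, 79, 4)]
249 [(576, -75, 176), (587, -74, 183), (595, -70, 185), (598, -62, 181), (637, -94, 233)]
252 [(574, -72, 163), (588, -75, 175), (598, -73, 181), (598, -61, 171), (499, 65, 1)]
255 [(576, -74, 157), (587, -74, 164), (596, -72, 169), (596, -59, 159), (506, 57, 2)]
258 [(575, -73, 146), (587, -75, 156), (597, -73, 162), (600, -63, 156), (510, 52, -2)]
261 [(576, -75, 139), (585, -73, 144), (596, -72, 151), (597, -61, 143), (517, 44, -1)]
264 [(575, -75, 128), (587, -75, 138), (596, -72, 142), (600, -63, 137), (523, 37, -2)]
267 [(502, 3, 0), (586, -74, 126), (598, -74, 135), (590, -52, 111), (532, 27, 2)]
270 [(506, -2, -4), (583, -71, 112), (589, -64, 110), (590, -53, 102), (539, 19, 3)]
273 [(581, -82, 110), (588, -76, 110), (591, -67, 104), (591, -54, 94), (544, 14, 0)]
276 [(583, -84, 103), (590, -79, 105), (592, -68, 96), (542, 1, -1), (553, 4, 5)]
279 [(584, -85, 95), (590, -78, 94), (544, -15, 3), (548, -6, -1), (557, -2, 2)]
282 [(597, -99, 108), (541, -26, 0), (547, -19, -2), (557, -16, 3), (564, -9, 3)]
```

View pics/a3d.png

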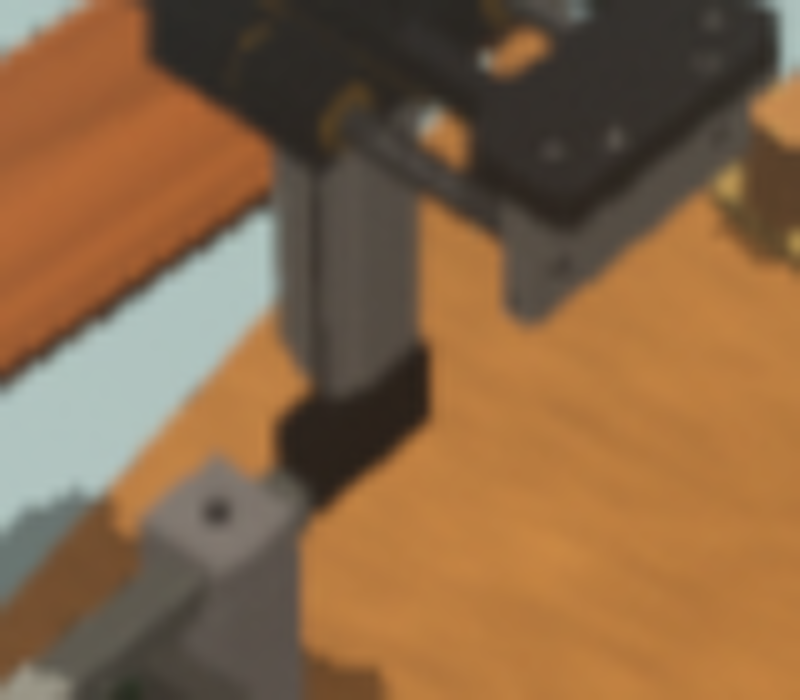

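```bash
python3 - <<'E'
from h import *
print(proj("scene",[[.645,-.076,.092],[.632,-.076,.092],[.645,-.06,.092],[.645,-.076,.122]]))
i,d,W=load("a2","scene")
for r in range(250,290,3):
    print(r,[tuple(int(v) for v in np.round(W[r,c]*1000)) if d[r,c]>0 else None for c in range(314,332,3)])
print("a3 finger"); i,d,W=load("a3","scene"); print(proj("scene",[[.597,-.074,.09],[.597,-.074,.115],[.572,-.074,.09],[.597,-.074,.12],[.597,-.074,.13]]))
i,d,W=load("a1","top"); 
i,d,W=load("a1","scene")
print(proj("scene",[[.64,-.076,.169]]))
for r in range(230,262,2):
    print(r,[tuple(int(v) for v in np.round(W[r,c]*1000)) if d[r,c]>0 else None for c in range(316,334,3)])
E
```

```text
[[322.00092696 291.85119033]
 [317.41006356 288.75358544]
 [326.85547425 287.52254561]
 [322.1737012  282.73524058]]
250 [(644, -101, 241), (649, -98, 242), (660, -102, 253), (668, -103, 259), (672, -99, 258), (674, -92, 255)]
253 [(645, -102, 234), (652, -102, 239), (661, -103, 246), (669, -104, 253), (669, -95, 245), (667, -84, 235)]
256 [(645, -102, 225), (653, -103, 232), (662, -104, 239), (664, -98, 235), (665, -90, 230), (665, -81, 223)]
259 [(513, 49, -1), (518, 54, -1), (661, -103, 229), (663, -97, 226), (665, -90, 221), (541, 73, 0)]
262 [(521, 39, 2), (525, 46, 0), (639, -78, 184), (666, -100, 222), (645, -65, 177), (548, 65, 1)]
265 [(527, 33, 1), (534, 36, 3), (640, -78, 175), (644, -74, 175), (643, -63, 165), (554, 58, 0)]
268 [(533, 26, 0), (539, 30, 1), (640, -78, 167), (644, -74, 166), (643, -63, 156), (560, 50, -1)]
271 [(539, 19, -1), (547, 21, 4), (641, -79, 158), (646, -76, 160), (645, -64, 148), (566, 43, -1)]
274 [(548, 9, 3), (552, 15, 1), (639, -77, 146), (644, -73, 146), (642, -60, 134), (571, 38, -3)]
277 [(552, 4, 0), (556, 11, -3), (641, -78, 139), (646, -
[... 1451 characters left out ...]
(645, -69, 227), (645, -60, 220), (514, 113, -3)]
248 [(494, 77, 3), (499, 84, 1), (641, -73, 222), (643, -67, 220), (644, -59, 213), (521, 104, 0)]
250 [(497, 75, -1), (503, 79, 1), (641, -74, 217), (644, -67, 214), (645, -60, 209), None]
252 [(501, 70, -1), (509, 72, 3), (640, -72, 209), (642, -65, 205), (524, 89, 0), (530, 94, 0)]
254 [(506, 65, 0), (510, 72, -3), (640, -72, 203), (522, 80, -1), (531, 81, 4), (536, 86, 4)]
256 [(514, 55, 5), (516, 64, 0), (524, 66, 4), (529, 71, 4), (533, 79, 0), (537, 86, -3)]
258 [(514, 55, -1), (521, 58, 1), (526, 64, 0), (533, 68, 2), (540, 71, 4), (543, 78, 1)]
260 [(522, 46, 5), (524, 55, -2), (536, 53, 9), (535, 65, -2), (543, 67, 2), (549, 70, 4)]
```

```bash
python3 - <<'E'
from h import *
for tag,zt,xs in(("a3",.0899,[(.5846,.0125)]),("a2",.092,[(.585+.0533,.0063)]),("a1",.1697,[(.5845+.0533,.0063)])):
    i,d,W=load(tag,"scene"); P=W.reshape(-1,3)
    # per-pixel residual: points near finger column; count z's
    P=P[~np.isnan(P[:,0])]
    cx,hx=xs[0]
    B0=RACK(.0406,.0554,bar=.007)
    for o in np.arange(.02,.046,.002):
        def loc(P): 
            c,s=np.cos(-.0122),np.sin(-.0122); D=P-np.array([.6226,-.2193,0]); return np.c_[c*D[:,0]+s*D[:,1],-s*D[:,0]+c*D[:,1],D[:,2]]
        m=(abs(P[:,0]-cx)<.04)&(abs(P[:,1]+.066)<.05)&(P[:,2]<.19)
        f=sdf(P[m],[(cx,-.066,zt+o+.05,hx,.008,.05)]); r=np.minimum(sdf(loc(P[m]),B0),1); 
        # free-space violation: camera ray occupancy -> project finger box bottom samples, compare with depth
        K,T=cal("scene"); g=np.array([[cx+a*hx,-.066+b*.008,zt+o+1e-4] for a in np.linspace(-1,1,15) for b in np.linspace(-1,1,9)])
        uv=np.round(proj("scene",g)).astype(int); dep=((g-T[:3,3])@T[:3,:3])[:,2]; viol=np.mean(d[uv[:,1],uv[:,0]]>dep+.008)
        tot=np.minimum(np.abs(f),np.abs(r)); print(tag,round(o,3),round(float(np.minimum(tot,.01).mean()*1000),4),round(viol,2))
E
```

```text
a3 0.02 1.467 0.24
a3 0.022 1.4731 0.27
a3 0.024 1.4793 0.22
a3 0.026 1.4806 0.3
a3 0.028 1.4804 0.32
a3 0.03 1.4789 0.29
a3 0.032 1.4775 0.23
a3 0.034 1.483 0.15
a3 0.036 1.4962 0.11
a3 0.038 1.5111 0.07
a3 0.04 1.5354 0.02
a3 0.042 1.5674 0.01
a3 0.044 1.604 0.0
a2 0.02 1.9507 0.9
a2 0.022 1.9507 0.83
a2 0.024 1.9507 0.73
a2 0.026 1.9507 0.62
a2 0.028 1.9507 0.53
a2 0.03 1.9507 0.41
a2 0.032 1.951 0.33
a2 0.034 1.9512 0.24
a2 0.036 1.9536 0.16
a2 0.038 1.9606 0.07
a2 0.04 1.9708 0.01
a2 0.042 1.9889 0.01
a2 0.044 2.0199 0.01
a1 0.02 1.8633 0.91
a1 0.022 1.8633 0.84
a1 0.024 1.8633 0.76
a1 0.026 1.8633 0.65
a1 0.028 1.8633 0.56
a1 0.03 1.8633 0.44
a1 0.032 1.8633 0.34
a1 0.034 1.8633 0.23
a1 0.036 1.8633 0.13
a1 0.038 1.8633 0.05
a1 0.04 1.8633 0.04
a1 0.042 1.8633 0.04
a1 0.044 1.8633 0.04
```

The pictures show the fingertips about 34 mm above the reported TCP, and the fingers shut above the grip without touching it. I'll reopen, go lower by that amount and check again.

Request:
{"fn": "arm_command", "kwargs": {
  "motion": [
    [-0.3, [-0.01, 0, 0], [0, 0, 0]],
    [-0.3, [0, 0, 0], [0, 0, 0]],
    [-0.3, [0, 0, 0], [0, 0, 0]],
    [-0.3, [0, 0, 0], [0, 0, 0]],
    [-0.3, [0, 0, 0], [0, 0, 0]]
  ]
}}

```text
time_s: 5.7
ee_pos: [0.5845, -0.0656, 0.0998]
tool_rot: [0.013, 1.571, -0.013]
force: [-0.9, -0.0, 0.6]
gripper_width: 0.499
```

Request:
{"fn": "arm_command", "kwargs": {
  "motion": [
    [-0.3, [0, 0, 0], [0, 0, 0]],
    [-0.3, [0.011, 0, 0], [0, 0, 0]],
    [-0.3, [0.011, 0, 0], [0, 0, 0]],
    [-0.3, [0.011, 0, 0], [0, 0, 0]],
    [-0.3, [0.011, 0, 0], [0, 0, 0]]
  ]
}}

```text
time_s: 6.32
ee_pos: [0.5843, -0.0655, 0.0548]
tool_rot: [0.013, 1.571, -0.013]
force: [0.2, 1.0, -0.6]
gripper_width: 0.651
```

```bash
python3 - <<'E'
from h import *
grab("a4")
i,d,W=load("a4","scene"); 
save("pics/a4d.png",cv2.resize(i[230:300,270:350],(800,700),interpolation=cv2.INTER_CUBIC))
E
python3 plan.py .585 -.066 .056 -.7
```

```text
t 6.42 pos [ 0.5834 -0.0655  0.0543] zaz -0.96 tilt [-2.8e-03  2.0e-04 -1.0e+00] F [-0.9 -0.2 -0.3] M [-0.07 -0.03 -0.01] w 0.649 q7 -0.24
1
[[-0.0017, -0.0004, 0.0016], [-0.26, -0.16, -0.01]]
```

View pics/a4d.png

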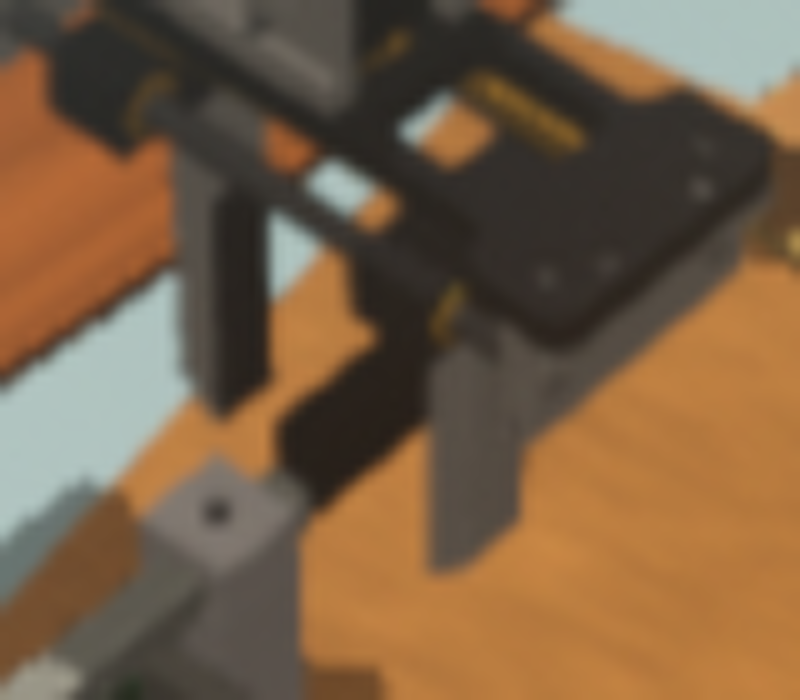

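```bash
python3 - <<'E'
from h import *
for z in(.055,.08,.085,.09,.095): print(z,proj("scene",[[.614,-.0735,z],[.6265,-.0735,z]]).round(1).tolist())
i,d,W=load("a4","scene")
for r in range(270,292,2):
    print(r,[tuple(int(v) for v in np.round(W[r,c]*1000)) if d[r,c]>0 else None for c in range(311,324,2)])
E
```

```text
0.055 [[311.9, 294.7], [316.2, 297.6]]
0.08 [[311.9, 287.4], [316.2, 290.3]]
0.085 [[311.9, 285.9], [316.2, 288.9]]
0.09 [[311.9, 284.4], [316.2, 287.4]]
0.095 [[311.9, 282.9], [316.3, 285.9]]
270 [(589, -49, 98), (619, -75, 142), (625, -76, 147), (629, -74, 148), (628, -67, 143), (660, -99, 193), (665, -98, 195)]
272 [(590, -49, 92), (618, -74, 134), (623, -74, 137), (627, -72, 140), (628, -66, 135), (661, -100, 189), (665, -98, 190)]
274 [(542, 5, 3), (619, -76, 130), (624, -75, 132), (627, -72, 133), (626, -64, 126), (662, -101, 184), (662, -95, 179)]
276 [(546, 1, 2), (618, -74, 121), (625, -76, 129), (627, -71, 126), (626, -64, 118), (627, -59, 115), (568, 19, 2)]
278 [(548, -2, -1), (619, -75, 116), (625, -75, 121), (627, -72, 120), (629, -68, 118), (626, -58, 107), (570, 17, -1)]
280 [(550, -4, -6), (619, -76, 111), (625, -76, 116), (628, -73, 116), (625, -63, 104), (628, -59, 103), (573, 13, -2)]
282 [(556, -11, -2), (618, -74, 102), (625, -75, 108), (628, -73, 108), (628, -66, 103), (626, -58, 93), (580, 5, 3)]
284 [(563, -18, 3), (619, -75, 97), (625, -76, 103), (627, -72, 100), (624, -62, 89), (578, 0, -2), (583, 1, 1)]
286 [(566, -22, 1), (619, -76, 91), (623, -74, 93), (577, -14, 3), (577, -6, -4), (583, -5, -1), (590, -7, 6)]
288 [(570, -26, 0), (574, -24, 1), (578, -22, 3), (582, -20, 5), (584, -14, 1), (586, -10, -1), (590, -7, -1)]
290 [(575, -32, 2), (578, -29, 2), (582, -26, 3), (583, -21, -1), (589, -20, 3), (594, -19, 6), (595, -13, 1)]
```

Request:
{"fn": "arm_command", "kwargs": {
  "motion": [
    [0.2, [-0.002, 0, 0.001], [0, 0, 0]],
    [0.6, [0, 0, 0], [0, 0, 0]],
    [1, [0, 0, 0], [0, 0, 0]],
    [1, [0, 0, 0], [0, 0, 0]],
    [1, [0, 0, 0], [0, 0, 0]]
  ]
}}

```text
time_s: 7.05
ee_pos: [0.5857, -0.0656, 0.058]
tool_rot: [0.013, 1.571, -0.013]
force: [0.3, -0.2, 0.6]
gripper_width: 0.151
```

Request:
{"fn": "arm_command", "kwargs": {
  "motion": [
    [1, [0, 0, 0], [0, 0, 0]],
    [1, [0, 0, 0], [0, 0, 0]],
    [1, [0, 0, 0], [0, 0, 0]],
    [1, [0, 0, 0], [0, 0, 0]],
    [1, [0, 0, 0], [0, 0, 0]]
  ]
}}

```text
time_s: 7.68
ee_pos: [0.5856, -0.0656, 0.0579]
tool_rot: [0.013, 1.571, -0.013]
force: [-0.6, -0.1, 0.9]
gripper_width: 0.125
```

```bash
python3 plan.py .5876 .194 .0585 -.7
```

```text
t 7.67 pos [ 0.5856 -0.0656  0.0579] zaz -0.97 tilt [-1.e-04 -1.e-04 -1.e+00] F [-0.6 -0.1  0.9] M [ 0.    0.22 -0.07] w 0.125 q7 -0.24
5
[[-0.0001, 0.0519, -0.0005], [-0.05, -0.0, 0.0]]
[[-0.0001, 0.0519, -0.0004], [-0.05, -0.0, 0.0]]
[[-0.0001, 0.0519, -0.0004], [-0.05, -0.0, 0.0]]
[[-0.0001, 0.0519, -0.0003], [-0.05, -0.0, 0.0]]
[[-0.0001, 0.0519, -0.0003], [-0.05, -0.0, 0.0]]
```

Request:
{"fn": "arm_command", "kwargs": {
  "motion": [
    [1, [-0.0005, 0.006, 0], [0, 0, 0]],
    [1, [0, 0.012, 0], [0, 0, 0]],
    [1, [0, 0.02, 0], [0, 0, 0]],
    [1, [0, 0.02, 0], [0, 0, 0]],
    [1, [0, 0.02, -0.0005], [0, 0, 0]]
  ]
}}

```text
time_s: 8.3
ee_pos: [0.5864, 0.0148, 0.0584]
tool_rot: [0.013, 1.571, -0.012]
force: [0.5, -0.3, -1.5]
gripper_width: 0.127
```

```bash
python3 plan.py .5876 .194 .0585 -.7 8
```

```text
t 8.3 pos [0.5864 0.0148 0.0584] zaz -0.89 tilt [ 1.e-04  5.e-04 -1.e+00] F [ 0.5 -0.3 -1.5] M [ 0.07 -0.14 -0.03] w 0.127 q7 -0.37
8
[[0.0, 0.0224, -0.0002], [-0.02, 0.0, -0.0]]
[[-0.0, 0.0224, -0.0002], [-0.02, 0.0, -0.0]]
[[-0.0, 0.0224, -0.0002], [-0.02, 0.0, -0.0]]
[[-0.0, 0.0224, -0.0002], [-0.02, 0.0, -0.0]]
[[-0.0, 0.0224, -0.0002], [-0.02, 0.0, -0.0]]
[[-0.0, 0.0224, -0.0002], [-0.02, 0.0, -0.0]]
[[-0.0, 0.0224, -0.0001], [-0.02, 0.0, -0.0]]
[[-0.0, 0.0224, -0.0001], [-0.02, 0.0, -0.0]]
```

Request:
{"fn": "arm_command", "kwargs": {
  "motion": [
    [1, [0, 0.022, 0], [0, 0, 0]],
    [1, [0, 0.022, 0], [0, 0, 0]],
    [1, [0, 0.022, -0.001], [0, 0, 0]],
    [1, [0, 0.022, 0], [0, 0, 0]],
    [1, [0, 0.022, 0], [0, 0, 0]]
  ]
}}

```text
time_s: 8.93
ee_pos: [0.587, 0.1245, 0.0584]
tool_rot: [0.013, 1.571, -0.012]
force: [0.3, -0.2, -1.6]
gripper_width: 0.129
```

```bash
python3 - <<'E'
from h import *
grab("b1")
i,d,W=load("b1","scene"); 
save("pics/b1.png",cv2.resize(i[180:400,200:440],None,fx=2.7,fy=2.7,interpolation=cv2.INTER_CUBIC))
E
python3 plan.py .5882 .204 .0585 -.7
```

```text
t 9.03 pos [0.5869 0.1274 0.0587] zaz -0.67 tilt [ 6.0e-04  2.7e-03 -1.0e+00] F [-0.4  1.3 -1.2] M [ 0.09 -0.04  0.04] w 0.125 q7 -0.53
2
[[0.0002, 0.0383, 0.0002], [0.02, 0.02, -0.08]]
[[0.0001, 0.0383, 0.0002], [0.02, 0.02, -0.08]]
```

View pics/b1.png

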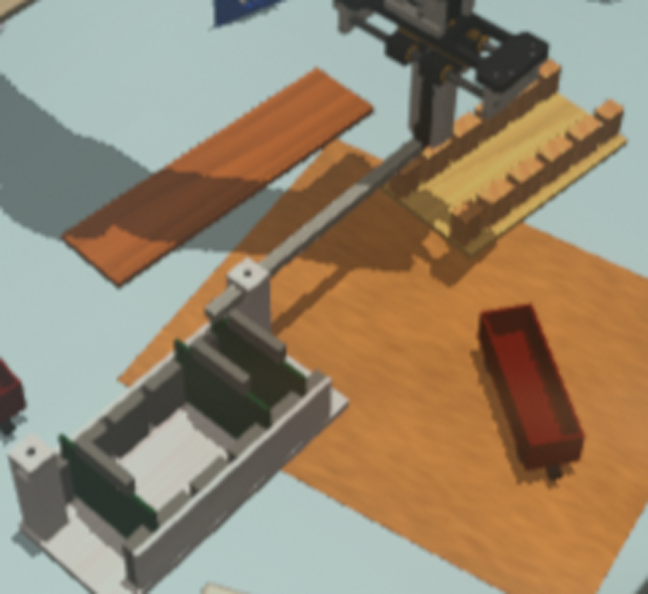

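The bar is about 190 mm out and level, with the tail at crop (220,300) still in the tunnel. I'll finish the draw.

Request:
{"fn": "arm_command", "kwargs": {
  "motion": [
    [1, [0, 0.02, 0], [0, 0, 0]],
    [1, [0, 0.02, 0], [0, 0, 0]],
    [1, [0, 0.02, 0], [0, 0, 0]],
    [1, [0, 0.018, 0], [0, 0, 0]],
    [1, [0, 0, 0], [0, 0, 0]]
  ]
}}

```text
time_s: 9.65
ee_pos: [0.5883, 0.2032, 0.0584]
tool_rot: [0.012, 1.571, -0.01]
force: [-0.4, 0.1, -1.7]
gripper_width: 0.124
```

```bash
cat > padbar.py <<'E'
from h import *
import sys
tag=sys.argv[1]; grab(tag)
i,d,W=load(tag,"scene"); 
save(f"pics/{tag}.png",cv2.resize(i[150:400,200:440],None,fx=2.4,fy=2.4,interpolation=cv2.INTER_CUBIC))
Q=sel(W,(.575,.61),(-.10,.18),(.07,.12)); Q=Q[(abs(Q[:,0]-.5865)<.012)]
for y in np.arange(-.08,.18,.03):
    q=Q[abs(Q[:,1]-y)<.012]
    if len(q)>4: print(round(y,3),len(q),np.percentile(q[:,2],[10,50,90]).round(4),np.median(q[:,0]).round(4))
E
python3 padbar.py b2; python3 f0.py b2 pad stand;python3 plan.py .5882 .205 .0585 -.7
```

```text
-0.08 20 [0.0864 0.0936 0.0983] 0.5842
-0.05 71 [0.0887 0.0965 0.0992] 0.588
-0.02 64 [0.0902 0.0968 0.0994] 0.588
0.01 63 [0.09   0.0962 0.0999] 0.5889
0.04 58 [0.0905 0.0969 0.0997] 0.5893
0.07 56 [0.0912 0.0968 0.1012] 0.5891
0.1 57 [0.0911 0.0974 0.1011] 0.5902
0.13 55 [0.0917 0.0969 0.0995] 0.5907
0.16 49 [0.0911 0.0974 0.1002] 0.5908
scene pad (array([ 0.42187763,  0.032082  , -0.07808612]), np.float64(0.0015022650554431015))
scene stand (array([ 0.6126982 ,  0.21349731, -0.11060056]), np.float64(0.001596228051434079))
top pad (array([ 0.423727  ,  0.0320681 , -0.08319309]), np.float64(0.002339955027742313))
top stand (array([ 0.61316001,  0.21392828, -0.09772883]), np.float64(0.0022516450465472973))
both pad (array([ 0.4220521 ,  0.0320989 , -0.07848981]), np.float64(0.001796635060446361))
both stand (array([ 0.61277753,  0.21352371, -0.10985229]), np.float64(0.0017851348649697823))
t 9.75 pos [0.5886 0.1998 0.0582] zaz -0.97 tilt [-3.e-04 -1.e-03 -1.e+00] F [ 1.1  0.2 -0.2] M [ 0.07 -0.13  0.03] w 0.124 q7 -0.63
1
[[-0.0003, 0.0052, -0.0005], [-0.27, -0.01, 0.06]]
```

View pics/b2.png

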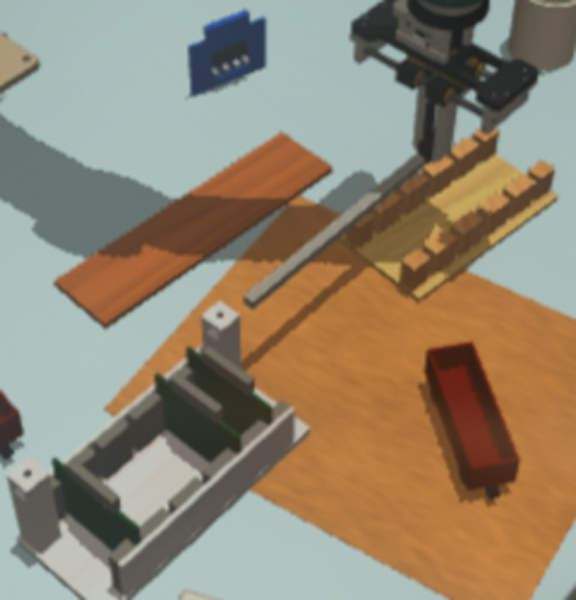

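The bar is free of the rack and level (crop 250,300 to 430,160). I'll carry it over the plank, turning it to the plank's yaw of -4.5°.

```bash
python3 plan.py .432 .1586 .0585 -4.5 5
```

```text
t 9.75 pos [0.5886 0.1998 0.0582] zaz -0.97 tilt [-3.e-04 -1.e-03 -1.e+00] F [ 1.1  0.2 -0.2] M [ 0.07 -0.13  0.03] w 0.124 q7 -0.63
5
[[-0.0, -0.0088, -0.0312], [0.71, -0.0, 0.01]]
[[-0.0, -0.0092, -0.0311], [0.71, -0.0, 0.01]]
[[-0.0, -0.0095, -0.0309], [0.71, -0.0, 0.01]]
[[-0.0, -0.0099, -0.0308], [0.71, -0.0, 0.01]]
[[-0.0001, -0.0103, -0.0307], [0.71, -0.0, 0.01]]
```

Request:
{"fn": "arm_command", "kwargs": {
  "motion": [
    [1, [0, -0.004, -0.016], [0.3, 0, 0]],
    [1, [0, -0.008, -0.03], [0.8, 0, 0]],
    [1, [0, -0.012, -0.042], [0.8, 0, 0]],
    [1, [0, -0.012, -0.036], [0.8, 0, 0]],
    [1, [0, -0.008, -0.021], [0.6, 0, 0]]
  ]
}}

```text
time_s: 10.38
ee_pos: [0.4401, 0.1599, 0.0586]
tool_rot: [0.059, 1.571, -0.061]
force: [0.7, 0.9, -1.4]
gripper_width: 0.124
```

Request:
{"fn": "arm_command", "kwargs": {
  "motion": [
    [1, [0, -0.003, -0.01], [0.2, 0, 0]],
    [1, [0.02, 0, 0], [0, 0, 0]],
    [1, [0.025, 0, 0], [0, 0, 0]],
    [1, [0.015, 0, 0], [0, 0, 0]],
    [1, [0, 0, 0], [0, 0, 0]]
  ]
}}

```text
time_s: 11.0
ee_pos: [0.432, 0.1594, -0.0024]
tool_rot: [0.061, 1.571, -0.062]
force: [-0.1, -0.2, -0.9]
gripper_width: 0.123
```

```bash
python3 - <<'E'
from h import *
grab("b3")
i,d,W=load("b3","scene"); j=load("b3","top")[0]
save("pics/b3.png",np.hstack([cv2.resize(i[150:330,200:380],(400,400)),cv2.resize(j[200:320,240:400],(400,300)) if 0 else cv2.resize(j[220:320,250:350],(400,400))]))
for n in("scene","top"):
    W=load("b3",n)[2]; Q=sel(W,(.36,.48),(-.16,.12),(.034,.06)); print(n,len(Q),rect(Q),np.percentile(Q[:,2],[10,50,90]).round(4))
    for y in np.arange(-.12,.12,.04):
        q=Q[abs(Q[:,1]-y)<.02]; 
        if len(q): print(round(y,2),q.mean(0).round(4),np.percentile(q[:,2],85).round(4))
E
python3 f0.py b3 pad;python3 plan.py .432 .1586 .0 -4.5
```

```text
scene 390 (array([421.3,   2.4]), array([235. ,  17.9]), 85.48) [0.035  0.0373 0.0402]
-0.12 [ 0.4123 -0.1076  0.0375] 0.0391
-0.08 [ 0.4152 -0.0794  0.0374] 0.0392
-0.04 [ 0.4174 -0.0399  0.0374] 0.0396
0.0 [0.4203 0.     0.0375] 0.0397
0.04 [0.424  0.04   0.0378] 0.0397
0.08 [0.4274 0.0803 0.0376] 0.0396
top 316 (array([420.2,   4.2]), array([230.7,  12.1]), 85.5) [0.0352 0.0387 0.0426]
-0.12 [ 0.4114 -0.106   0.0389] 0.0412
-0.08 [ 0.4137 -0.0821  0.0392] 0.0421
-0.04 [ 0.4169 -0.0397  0.0386] 0.0412
0.0 [0.4205 0.0015 0.0391] 0.0421
0.04 [0.4231 0.0388 0.0388] 0.0418
0.08 [0.4264 0.0801 0.039 ] 0.0423
scene pad (array([ 0.42221181,  0.03243134, -0.07966638]), np.float64(0.0021895379441770977))
top pad (array([ 0.42269689,  0.02968071, -0.07827889]), np.float64(0.0025824089186338673))
both pad (array([ 0.42241338,  0.0323029 , -0.08041472]), np.float64(0.0023690128709576985))
t 11.1 pos [ 0.4326  0.1598 -0.0014] zaz -4.5 tilt [ 9.e-04  2.e-04 -1.e+00] F [-0.4  0.2 -1. ] M [ 0.1  -0.05  0.02] w 0.126 q7 -0.83
1
[[-0.0014, -0.0013, -0.0005], [0.0, 0.05, -0.02]]
```

View pics/b3.png

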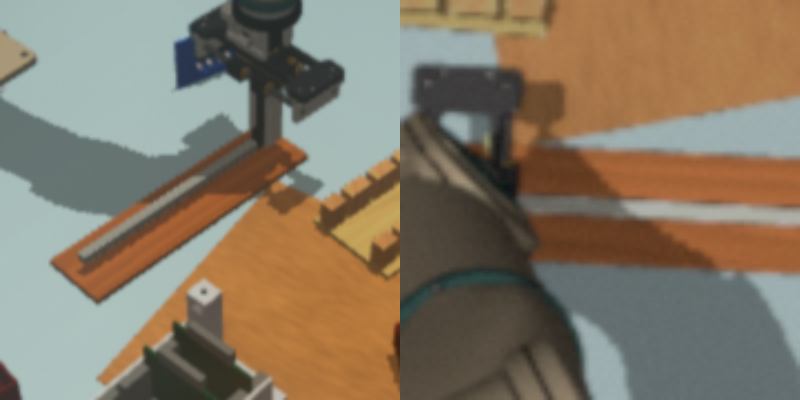

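The bar is centred along the plank and about 19 mm above it. I'll lower it gently.

Request:
{"fn": "arm_command", "kwargs": {
  "motion": [
    [1, [0.007, 0, 0], [0, 0, 0]],
    [1, [0.006, 0, 0], [0, 0, 0]],
    [1, [0.002, 0, 0], [0, 0, 0]],
    [1, [0, 0, 0], [0, 0, 0]]
  ]
}}

```text
time_s: 11.6
ee_pos: [0.4316, 0.1597, -0.0168]
tool_rot: [0.061, 1.57, -0.061]
force: [0.1, 0.8, -1.4]
gripper_width: 0.123
```

Request:
{"fn": "arm_command", "kwargs": {
  "motion": [
    [1, [0.001, 0, 0], [0, 0, 0]],
    [1, [0, 0, 0], [0, 0, 0]]
  ]
}}

```text
time_s: 11.85
ee_pos: [0.4318, 0.1598, -0.0175]
tool_rot: [0.061, 1.57, -0.061]
force: [-0.7, 0.7, -0.9]
gripper_width: 0.125
```

Request:
{"fn": "arm_command", "kwargs": {
  "motion": [
    [1, [0.001, 0, 0], [0, 0, 0]],
    [1, [0, 0, 0], [0, 0, 0]]
  ]
}}

```text
time_s: 12.1
ee_pos: [0.4318, 0.1598, -0.0186]
tool_rot: [0.061, 1.57, -0.061]
force: [0.4, -0.8, -1.3]
gripper_width: 0.124
```

Request:
{"fn": "arm_command", "kwargs": {
  "motion": [
    [1, [0.001, 0, 0], [0, 0, 0]],
    [1, [0, 0, 0], [0, 0, 0]]
  ]
}}

```text
time_s: 12.35
ee_pos: [0.4319, 0.1598, -0.0191]
tool_rot: [0.061, 1.569, -0.061]
force: [-0.7, -0.0, 5.9]
gripper_width: 0.125
```

Contact came at the predicted height, so I'll release and rise.

Request:
{"fn": "arm_command", "kwargs": {
  "motion": [
    [0.6, [0, 0, 0], [0, 0, 0]],
    [0.6, [0, 0, 0], [0, 0, 0]],
    [0.2, [0, 0, 0], [0, 0, 0]],
    [0.2, [0, 0, 0], [0, 0, 0]],
    [0.2, [0, 0, 0], [0, 0, 0]]
  ]
}}

```text
time_s: 12.98
ee_pos: [0.4334, 0.1602, -0.0193]
tool_rot: [0.063, 1.567, -0.061]
force: [4.3, -0.7, 5.4]
gripper_width: 0.399
```

Request:
{"fn": "arm_command", "kwargs": {
  "motion": [
    [0.2, [-0.01, 0, 0], [0, 0, 0]],
    [0.2, [-0.02, 0, 0], [0, 0, 0]],
    [0.2, [-0.04, 0, 0], [0, 0, 0]],
    [0.2, [-0.05, 0, 0], [0, 0, 0]],
    [0.2, [-0.05, 0, 0], [0, 0, 0]]
  ]
}}

```text
time_s: 13.6
ee_pos: [0.4295, 0.1592, 0.1516]
tool_rot: [0.06, 1.573, -0.062]
force: [0.7, 0.6, -1.0]
gripper_width: 0.399
```

```bash
python3 plan.py .6232 -.1393 .16 89.3
```

```text
t 13.6 pos [0.4295 0.1592 0.1516] zaz -4.42 tilt [-0.0034 -0.0012 -1.    ] F [ 0.7  0.6 -1. ] M [-0.01 -0.15  0.02] w 0.399 q7 -0.72
10
[[-0.0009, -0.0283, 0.0216], [-9.37, -0.02, -0.01]]
[[-0.0009, -0.0314, 0.0167], [-9.37, -0.02, -0.01]]
[[-0.0008, -0.0337, 0.0114], [-9.37, -0.02, -0.01]]
[[-0.0008, -0.0351, 0.0057], [-9.37, -0.02, -0.01]]
[[-0.0008, -0.0356, -0.0001], [-9.37, -0.02, -0.01]]
[[-0.0008, -0.0351, -0.0059], [-9.37, -0.02, -0.01]]
[[-0.0008, -0.0337, -0.0115], [-9.37, -0.02, -0.01]]
[[-0.0008, -0.0314, -0.0168], [-9.37, -0.02, -0.01]]
[[-0.0008, -0.0282, -0.0217], [-9.37, -0.02, -0.01]]
[[-0.0008, -0.0243, -0.026], [-9.37, -0.02, -0.01]]
```

```bash
python3 - <<'E'
from h import *
grab("b4")
i,d,W=load("b4","scene"); 
save("pics/b4.png",cv2.resize(i[150:400,180:440],None,fx=2.3,fy=2.3,interpolation=cv2.INTER_CUBIC))
for n in("scene","top"):
    W=load("b4",n)[2]
    r=fit(W,lambda w1,w2:RACK(w1,w2,bar=None),[.6226,-.2193,-.0122,.0406,.0554],(.075,.135)); print(n,r)
    Q=sel(W,(.36,.48),(-.16,.22),(.016,.045)); print("bar",n,len(Q),rect(Q),np.percentile(Q[:,2],[10,50,90]).round(4))
    for y in(-.1393,-.1793,-.2993):
        Q=sel(W,(.585,.66),(y-.012,y+.014),(.0975,.108)); print(y,n,len(Q),Q.mean(0).round(4),np.percentile(Q,[5,95],0)[:,:2].round(4).tolist())
E
```

```text
scene (array([ 0.62260934, -0.21943141, -0.01283313,  0.04062927,  0.05549892]), np.float64(0.000913276476473426), 8849)
bar scene 569 (array([409.7,  35.1]), array([297. ,  44.5]), 85.69) [0.0175 0.0211 0.0303]
-0.1393 scene 97 [ 0.6246 -0.1408  0.1   ] [[0.5991, -0.1449], [0.6502, -0.1358]]
-0.1793 scene 96 [ 0.6241 -0.1804  0.1004] [[0.5995, -0.1848], [0.6492, -0.1762]]
-0.2993 scene 117 [ 0.6234 -0.3002  0.1001] [[0.5981, -0.3043], [0.6486, -0.2958]]
top (array([ 0.62162845, -0.21853599, -0.01172418,  0.0412914 ,  0.05456045]), np.float64(0.0018149869548976134), 5239)
bar top 453 (array([420.6,  16.4]), array([272.6,  77.1]), 85.8) [0.0168 0.0205 0.0256]
-0.1393 top 46 [ 0.6245 -0.1378  0.1012] [[0.599, -0.1412], [0.6479, -0.1346]]
-0.1793 top 56 [ 0.6206 -0.1779  0.1007] [[0.598, -0.1825], [0.6476, -0.1743]]
-0.2993 top 52 [ 0.6222 -0.298   0.1006] [[0.596, -0.3015], [0.6453, -0.2944]]
```

View pics/b4.png

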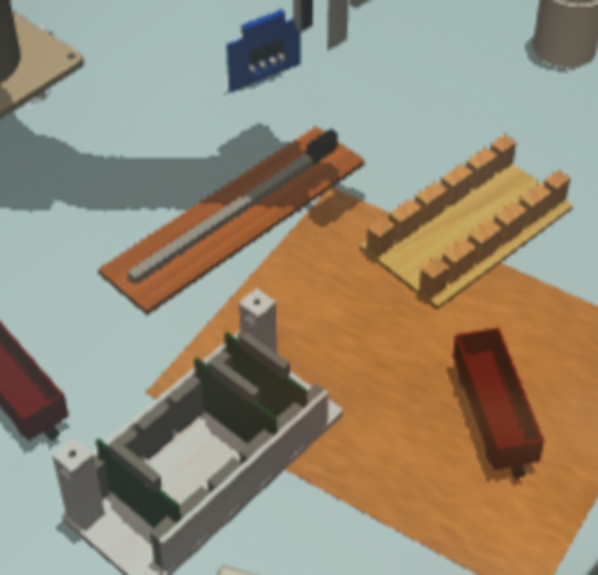

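The bar lies flat on the plank. Next board: groove +80.

Request:
{"fn": "arm_command", "kwargs": {
  "motion": [
    [0.36, [0, -0.028, 0.022], [-9.4, 0, 0]],
    [0.36, [0, -0.031, 0.017], [-9.4, 0, 0]],
    [0.36, [0, -0.034, 0.011], [-9.4, 0, 0]],
    [0.36, [0, -0.035, 0.006], [-9.4, 0, 0]],
    [0.36, [0, -0.036, 0], [-9.4, 0, 0]]
  ]
}}

```text
time_s: 14.32
ee_pos: [0.5279, 0.0099, 0.1492]
tool_rot: [-0.585, 1.494, 0.587]
force: [-0.0, -0.1, -0.9]
gripper_width: 0.321
```

Request:
{"fn": "arm_command", "kwargs": {
  "motion": [
    [0.36, [0, -0.035, -0.006], [-9.4, 0, 0]],
    [0.36, [0, -0.034, -0.012], [-9.4, 0, 0]],
    [0.36, [0, -0.031, -0.017], [-9.4, 0, 0]],
    [0.36, [0, -0.028, -0.022], [-9.4, 0, 0]],
    [0.36, [0, -0.024, -0.026], [-9.4, 0, 0]]
  ]
}}

```text
time_s: 14.95
ee_pos: [0.6241, -0.1395, 0.1488]
tool_rot: [-1.205, 1.212, 1.211]
force: [-0.1, -0.1, -0.8]
gripper_width: 0.319
```

```bash
python3 plan.py .6235 -.1393 .1 89.3 
```

```text
t 14.95 pos [ 0.6241 -0.1395  0.1488] zaz 89.9 tilt [-3.8e-03  8.0e-04 -1.0e+00] F [-0.1 -0.1 -0.8] M [ 0.04 -0.22  0.  ] w 0.319 q7 1.27
1
[[0.0488, 0.0004, 0.0002], [0.6, 0.04, -0.22]]
```

Request:
{"fn": "arm_command", "kwargs": {
  "motion": [
    [0.36, [0.03, 0.0004, 0], [0.6, 0, 0]],
    [0.36, [0.03, 0, 0], [0, 0, 0]],
    [0.36, [0.012, 0, 0], [0, 0, 0]],
    [0.36, [0, 0, 0], [0, 0, 0]],
    [0.36, [0, 0, 0], [0, 0, 0]]
  ]
}}

```text
time_s: 15.58
ee_pos: [0.6257, -0.1386, 0.0794]
tool_rot: [-1.196, 1.217, 1.195]
force: [-0.1, 0.2, -0.2]
gripper_width: 0.321
```

```bash
cat > look.py <<'E'
from h import *
import sys
tag=sys.argv[1]; b=[int(v) for v in sys.argv[2:6]]  # r0 r1 c0 c1 scene
grab(tag); i=load(tag,"scene")[0]
s=min(800/(b[3]-b[2]),600/(b[1]-b[0]))
save(f"pics/{tag}.png",cv2.resize(i[b[0]:b[1],b[2]:b[3]],None,fx=s,fy=s,interpolation=cv2.INTER_CUBIC))
E
python3 look.py c1 230 350 220 350;python3 plan.py .6235 -.1393 .037 89.3 
python3 - <<'E'
from h import *
W=load("c1","scene")[2]
for y in(-.16,-.12): 
    pass
Q=sel(W,(.60,.65),(-.175,-.105),(.106,.16)); print(len(Q)); 
h,e=np.histogram(Q[:,1],bins=np.arange(-.175,-.1,.004)); print(h); print(np.percentile(Q[:,0],[5,95]),Q[:,2].min())
E
```

```text
t 15.68 pos [ 0.6258 -0.1389  0.0796] zaz 88.94 tilt [ 1.9e-03 -4.0e-04 -1.0e+00] F [ 0.6 -0.1 -0.6] M [ 0.08 -0.13 -0.01] w 0.318 q7 1.19
1
[[0.0426, 0.0024, -0.0004], [-0.36, -0.02, 0.11]]
284
[ 0  6 89 21 21  3  0  0  0  0  0  0 50 59 20 15  0  0]
[0.61853486 0.63599082] 0.10728547033727776
```

View pics/c1.png

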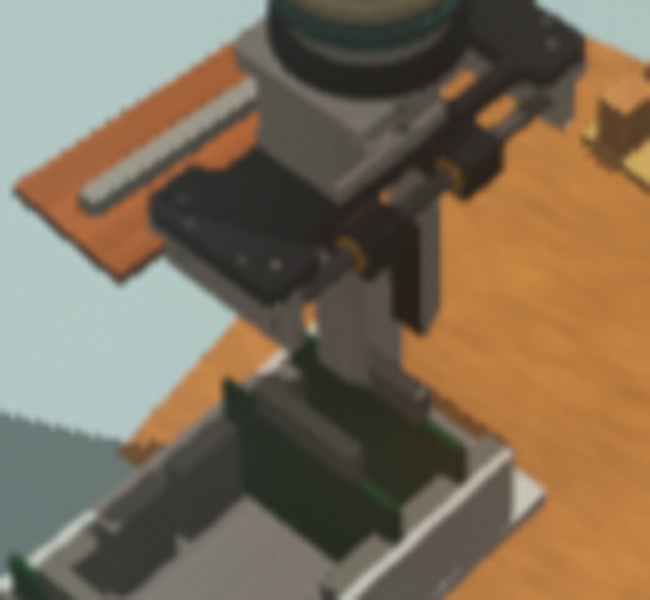

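The fingers straddle the +80 board's tab (crop 330–430, 330), clear of its neighbour. I'll lower and close.

Request:
{"fn": "arm_command", "kwargs": {
  "motion": [
    [0.36, [0.012, 0.002, 0], [0, 0, 0]],
    [0.36, [0.015, 0, 0], [0, 0, 0]],
    [0.36, [0.012, 0, 0], [0, 0, 0]],
    [0.36, [0.003, 0, 0], [0, 0, 0]],
    [0.36, [0, 0, 0], [0, 0, 0]]
  ]
}}

```text
time_s: 16.3
ee_pos: [0.623, -0.1388, 0.036]
tool_rot: [-1.195, 1.218, 1.196]
force: [0.4, -0.3, 0.3]
gripper_width: 0.318
```

Request:
{"fn": "arm_command", "kwargs": {
  "motion": [
    [0.6, [0, 0, 0], [0, 0, 0]],
    [1, [0, 0, 0], [0, 0, 0]],
    [1, [0, 0, 0], [0, 0, 0]],
    [1, [0, 0, 0], [0, 0, 0]],
    [1, [0, 0, 0], [0, 0, 0]]
  ]
}}

```text
time_s: 16.92
ee_pos: [0.6233, -0.1391, 0.0368]
tool_rot: [-1.196, 1.218, 1.195]
force: [-0.5, 1.0, 2.4]
gripper_width: 0.093
```

```bash
python3 plan.py .6235 -.1393 .15 89.3 
```

```text
t 16.93 pos [ 0.6233 -0.1391  0.0368] zaz 88.92 tilt [ 6.e-04 -2.e-04 -1.e+00] F [-0.5  1.   2.4] M [ 0.02 -0.07 -0.02] w 0.093 q7 1.16
3
[[-0.0377, -0.0001, -0.0001], [-0.13, -0.0, 0.01]]
[[-0.0377, -0.0001, -0.0001], [-0.13, -0.0, 0.01]]
[[-0.0377, -0.0001, -0.0001], [-0.13, -0.0, 0.01]]
```

Request:
{"fn": "arm_command", "kwargs": {
  "motion": [
    [1, [-0.006, 0, 0], [0, 0, 0]],
    [1, [-0.015, 0, 0], [0, 0, 0]],
    [1, [-0.025, 0, 0], [0, 0, 0]],
    [1, [-0.025, 0, 0], [0, 0, 0]],
    [1, [-0.025, 0, 0], [0, 0, 0]]
  ]
}}

```text
time_s: 17.55
ee_pos: [0.6232, -0.1389, 0.1342]
tool_rot: [-1.196, 1.217, 1.195]
force: [1.0, -1.3, -0.0]
gripper_width: 0.092
```

Request:
{"fn": "arm_command", "kwargs": {
  "motion": [
    [1, [-0.02, 0, 0], [0, 0, 0]],
    [1, [-0.008, 0, 0], [0, 0, 0]],
    [1, [0, 0, 0], [0, 0, 0]]
  ]
}}

```text
time_s: 17.92
ee_pos: [0.6231, -0.1391, 0.1607]
tool_rot: [-1.196, 1.218, 1.195]
force: [0.4, 1.2, -0.4]
gripper_width: 0.097
```

```bash
python3 look.py c2 130 370 200 450; python3 f0.py c2 stand; python3 plan.py .6235 -.1393 .16 89.3
```

```text
scene stand (array([ 0.62233461,  0.19373539, -0.10627608]), np.float64(0.0013696474834677165))
top stand (array([ 0.62312505,  0.19413472, -0.10625373]), np.float64(0.002058242084233629))
both stand (array([ 0.62247789,  0.1939593 , -0.10683526]), np.float64(0.0016956336181737147))
t 18.02 pos [ 0.6224 -0.1391  0.1595] zaz 88.93 tilt [-1.5e-03  1.0e-04 -1.0e+00] F [-0.2 -0.5 -0.8] M [ 0.07 -0.16 -0.03] w 0.091 q7 1.26
1
[[-0.0005, -0.0011, -0.0002], [-0.37, 0.0, -0.09]]
```

View pics/c2.png

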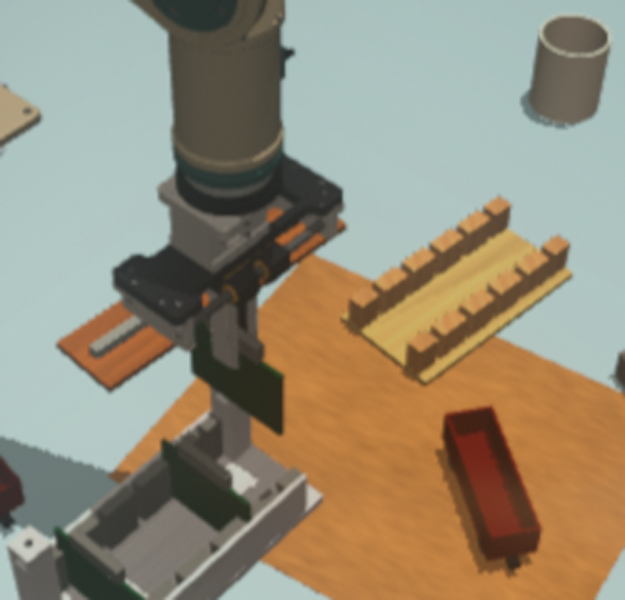

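The board is lifted clear at crop (240,370). The stand has been knocked to about (0.6226, 0.1939), yaw -6.1°. I'll carry the board to slot 5.

```bash
python3 plan.py .6311 .2735 .16 83.9 10
```

```text
t 18.02 pos [ 0.6224 -0.1391  0.1595] zaz 88.93 tilt [-1.5e-03  1.0e-04 -1.0e+00] F [-0.2 -0.5 -0.8] M [ 0.07 -0.16 -0.03] w 0.091 q7 1.26
10
[[-0.0, -0.0001, 0.0413], [0.5, -0.0, -0.01]]
[[-0.0, 0.0003, 0.0413], [0.5, -0.0, -0.01]]
[[-0.0, 0.0006, 0.0413], [0.5, -0.0, -0.01]]
[[-0.0, 0.001, 0.0413], [0.5, -0.0, -0.01]]
[[-0.0, 0.0013, 0.0412], [0.5, -0.0, -0.01]]
[[-0.0, 0.0017, 0.0412], [0.5, -0.0, -0.01]]
[[-0.0, 0.0021, 0.0412], [0.5, -0.0, -0.01]]
[[-0.0, 0.0024, 0.0412], [0.5, -0.0, -0.01]]
[[-0.0, 0.0028, 0.0412], [0.5, -0.0, -0.01]]
[[-0.0, 0.0032, 0.0412], [0.5, -0.0, -0.01]]
```

Request:
{"fn": "arm_command", "kwargs": {
  "motion": [
    [1, [0, 0, 0.015], [0.5, 0, 0]],
    [1, [0, 0, 0.03], [0.5, 0, 0]],
    [1, [0, 0, 0.045], [0.5, 0, 0]],
    [1, [0, 0.001, 0.045], [0.5, 0, 0]],
    [1, [0, 0.002, 0.045], [0.5, 0, 0]]
  ]
}}

```text
time_s: 18.65
ee_pos: [0.6265, 0.0438, 0.1599]
tool_rot: [-1.163, 1.238, 1.165]
force: [0.8, -0.8, -0.6]
gripper_width: 0.091
```

Request:
{"fn": "arm_command", "kwargs": {
  "motion": [
    [1, [0, 0.002, 0.045], [0.5, 0, 0]],
    [1, [0, 0.002, 0.045], [0.5, 0, 0]],
    [1, [0, 0.002, 0.045], [0.5, 0, 0]],
    [1, [0, 0.002, 0.045], [0.5, 0, 0]],
    [1, [0, 0.002, 0.03], [0.5, 0, 0]]
  ]
}}

```text
time_s: 19.27
ee_pos: [0.6319, 0.2555, 0.1598]
tool_rot: [-1.131, 1.256, 1.135]
force: [0.1, 0.1, -0.7]
gripper_width: 0.093
```

Request:
{"fn": "arm_command", "kwargs": {
  "motion": [
    [1, [0, 0.002, 0.022], [0, 0, 0]],
    [1, [0, 0, 0], [0, 0, 0]],
    [1, [0, 0, 0], [0, 0, 0]]
  ]
}}

```text
time_s: 19.65
ee_pos: [0.6344, 0.2714, 0.16]
tool_rot: [-1.131, 1.259, 1.129]
force: [0.9, -0.6, -0.6]
gripper_width: 0.091
```

```bash
python3 plan.py .6311 .2735 .08 83.9; python3 look.py c3 80 290 310 510; python3 f0.py c3 stand
```

```text
t 19.65 pos [0.6344 0.2714 0.16  ] zaz 83.85 tilt [-2.0e-04 -1.7e-03 -1.0e+00] F [ 0.9 -0.6 -0.6] M [ 0.07 -0.11 -0.  ] w 0.091 q7 0.61
2
[[0.04, 0.0017, 0.0009], [-0.03, -0.05, 0.0]]
[[0.04, 0.0017, 0.0009], [-0.03, -0.05, 0.0]]
scene stand (array([ 0.62234716,  0.1936275 , -0.10837769]), np.float64(0.0017242590919772996))
top stand (array([ 0.6227916 ,  0.19207037, -0.10711894]), np.float64(0.002089993678827902))
both stand (array([ 0.62238479,  0.1935617 , -0.10797603]), np.float64(0.0018136997036855076))
```

View pics/c3.png

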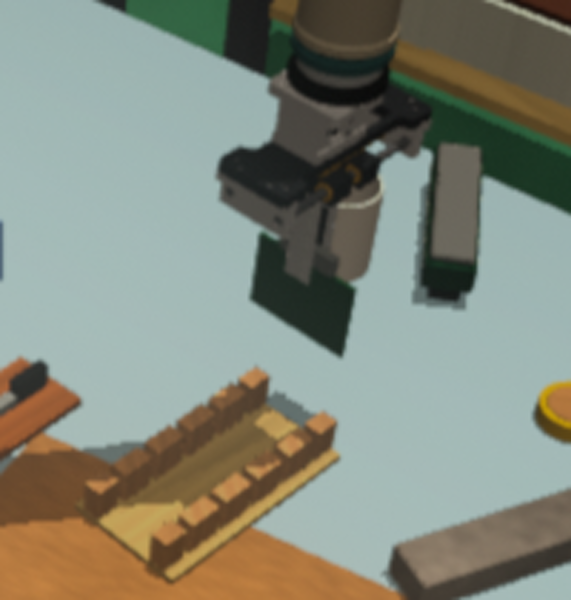

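The board hangs level above slot 5. I'll lower it to just above the blocks and then check the alignment.

Request:
{"fn": "arm_command", "kwargs": {
  "motion": [
    [1, [0.02, 0.003, 0.001], [0, 0, 0]],
    [1, [0.03, 0, 0.001], [0, 0, 0]],
    [1, [0.02, 0, 0], [0, 0, 0]],
    [1, [0.008, 0, 0], [0, 0, 0]],
    [1, [0, 0, 0], [0, 0, 0]]
  ]
}}

```text
time_s: 20.38
ee_pos: [0.6314, 0.2752, 0.0823]
tool_rot: [-1.13, 1.258, 1.13]
force: [-0.3, 0.9, 0.1]
gripper_width: 0.091
```

```bash
cat > bd.py <<'E'
from h import *
import sys
# fit carried board's yaw/y/x using scene cloud: model = BOARD + stand + floor ; local solve for board face
tag=sys.argv[1]; sx,sy,syaw=[float(v) for v in sys.argv[2:5]]; slot=int(sys.argv[5]); footz=float(sys.argv[6])
grab(tag)
y0=(slot-3)*.04
for n in("scene","top"):
    W=load(tag,n)[2]
    P=W.reshape(-1,3);P=P[~np.isnan(P[:,0])]
    c,s=np.cos(syaw),np.sin(syaw); D=P-np.array([sx,sy,0]); L=np.c_[c*D[:,0]+s*D[:,1],-s*D[:,0]+c*D[:,1],D[:,2]]
    m=(abs(L[:,0])<.056)&(abs(L[:,1]-y0)<.02)&(L[:,2]>footz-.004)&(L[:,2]<footz+.066)
    Q=L[m]
    if len(Q)<20: print(n,"few",len(Q));continue
    def f(p):
        x,y,a=p; C,S=np.cos(a),np.sin(a); E=Q-np.array([x,y,0]); E=np.c_[C*E[:,0]+S*E[:,1],-S*E[:,0]+C*E[:,1],E[:,2]]
        return np.clip(sdf(E,[(0,0,footz+.036,.05,.002,.036)]),-.01,.01)
    r=least_squares(f,[0,y0,0],loss='cauchy',f_scale=.002,diff_step=1e-3,x_scale=[.01,.01,.03])
    print(n,len(Q),"in stand frame: x,y-slot(mm)",(r.x[0]*1000).round(2),((r.x[1]-y0)*1000).round(2),"rel yaw deg",np.degrees(r.x[2]).round(2),"res",np.median(abs(r.fun)).round(4), "minz",np.percentile(Q[:,2],2).round(4))
E
python3 bd.py c4 .6225 .1937 -.1075 5 .058; python3 plan.py .6311 .2733 .08 83.85
python3 f0.py c4 stand
python3 - <<'E'
from h import *
i=load("c4","scene")[0]; save("pics/c4.png",cv2.resize(i[130:270,340:480],(600,600),interpolation=cv2.INTER_CUBIC))
E
```

```text
scene 676 in stand frame: x,y-slot(mm) 0.39 0.46 rel yaw deg 0.36 res 0.001 minz 0.0569
top few 0
t 20.48 pos [0.6319 0.2759 0.0834] zaz 83.92 tilt [ 1.4e-03  9.0e-04 -1.0e+00] F [ 0.8  0.5 -1. ] M [ 0.04 -0.16  0.03] w 0.094 q7 0.56
1
[[0.0034, 0.0006, -0.0027], [0.07, 0.06, 0.07]]
scene stand (array([ 0.62243708,  0.1939996 , -0.11098803]), np.float64(0.0018797455695529174))
top stand (array([ 0.62307652,  0.19223984, -0.09023187]), np.float64(0.0020748684511442336))
both stand (array([ 0.62246075,  0.19387506, -0.1106786 ]), np.float64(0.0019442881416313826))
```

View pics/c4.png

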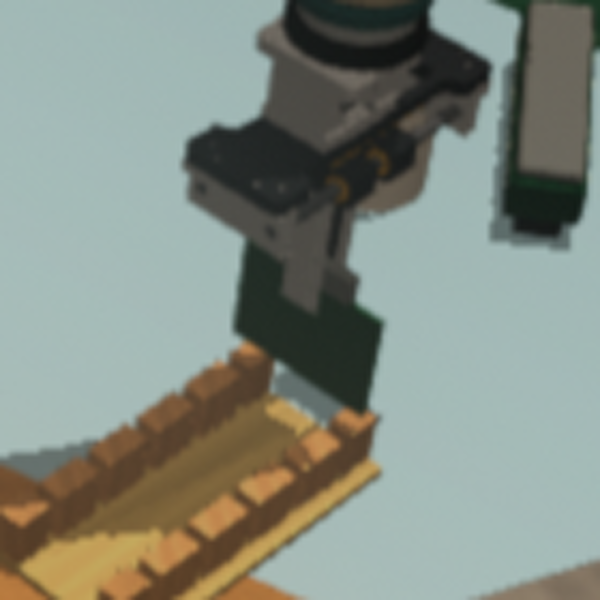

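Request:
{"fn": "arm_command", "kwargs": {
  "motion": [
    [1, [0.008, 0, -0.0005], [0, 0, 0]],
    [1, [0.006, 0, 0], [0, 0, 0]],
    [1, [0.006, 0, 0], [0, 0, 0]],
    [1, [0, 0, 0], [0, 0, 0]]
  ]
}}

```text
time_s: 20.98
ee_pos: [0.6322, 0.2775, 0.0681]
tool_rot: [-1.131, 1.252, 1.13]
force: [-6.4, -3.0, 27.5]
gripper_width: 0.1
```

Request:
{"fn": "arm_command", "kwargs": {
  "motion": [
    [1, [0.007, 0, 0], [0, 0, 0]],
    [1, [0.007, 0, 0], [0, 0, 0]],
    [1, [0.005, 0, 0], [0, 0, 0]]
  ]
}}

```text
time_s: 21.35
ee_pos: [0.6377, 0.2797, 0.0541]
tool_rot: [-1.132, 1.241, 1.124]
force: [-2.8, -4.5, 46.8]
gripper_width: 0.099
```

```bash
python3 look.py c5 130 270 340 480; python3 plan.py .6311 .2733 .035 83.85;python3 f0.py c5 stand
```

```text
t 21.45 pos [0.6377 0.2793 0.0534] zaz 83.9 tilt [ 0.0151  0.0069 -0.9999] F [-2.5 -2.6 40.7] M [-0.95  0.32  0.04] w 0.099 q7 0.53
1
[[0.0183, 0.0062, -0.0068], [0.04, 0.48, 0.82]]
scene stand (array([ 0.62235489,  0.19394128, -0.10776631]), np.float64(0.0019397528633118277))
top stand (array([ 0.62314421,  0.19249856, -0.10045203]), np.float64(0.002010016417435926))
both stand (array([ 0.622402  ,  0.19382752, -0.10760504]), np.float64(0.001973192318659115))
```

View pics/c5.png

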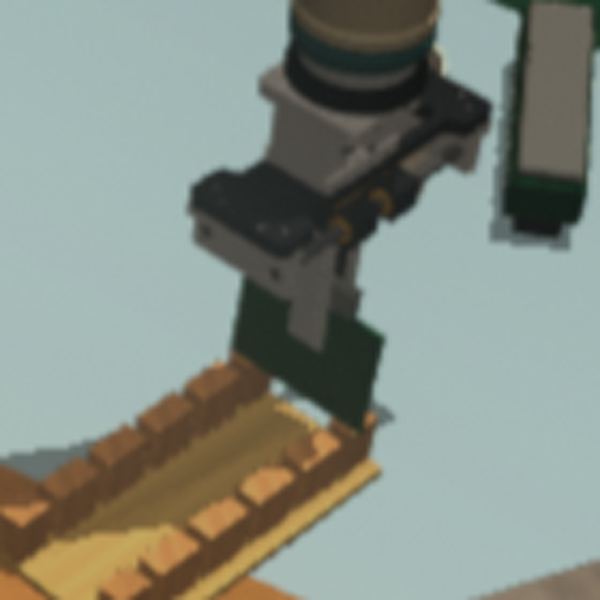

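The board met the blocks, so I'll back off at once and overlay the stand model.

Request:
{"fn": "arm_command", "kwargs": {
  "motion": [
    [1, [-0.015, 0, 0], [0, 0, 0]],
    [1, [-0.02, 0, 0], [0, 0, 0]],
    [1, [-0.01, 0, 0], [0, 0, 0]],
    [1, [0, 0, 0], [0, 0, 0]]
  ]
}}

```text
time_s: 21.95
ee_pos: [0.6315, 0.2752, 0.0888]
tool_rot: [-1.131, 1.257, 1.13]
force: [0.5, -0.9, -0.7]
gripper_width: 0.091
```

```bash
cat > ov.py <<'E'
from h import *
import sys
def overlay(tag,cam,sx,sy,a,b,out,off=(0,0)):
    i=load(tag,cam)[0]; S=8
    r0,r1,c0,c1=b
    im=cv2.resize(i[r0:r1,c0:c1],None,fx=S,fy=S,interpolation=cv2.INTER_CUBIC)
    c,s=np.cos(a),np.sin(a)
    for bx in STAND[2:]:
        x,y,z,hx,hy,hz=bx
        q=np.array([[x+p*hx,y+r*hy,.042] for p,r in((-1,-1),(1,-1),(1,1),(-1,1))])
        w=np.c_[c*q[:,0]-s*q[:,1]+sx,s*q[:,0]+c*q[:,1]+sy,q[:,2]]
        uv=((proj(cam,w)-[c0,r0]+.5)*S).astype(int); cv2.polylines(im,[uv],True,(255,0,255),1)
    q=np.array([[x,y,.0] for x,y in((-.058,-.108),(.058,-.108),(.058,.108),(-.058,.108))])
    w=np.c_[c*q[:,0]-s*q[:,1]+sx,s*q[:,0]+c*q[:,1]+sy,q[:,2]]
    uv=((proj(cam,w)-[c0,r0]+.5)*S).astype(int); cv2.polylines(im,[uv],True,(0,255,255),1)
    im=cv2.resize(im,None,fx=min(1,800/im.shape[1],600/im.shape[0]),fy=min(1,800/im.shape[1],600/im.shape[0]),interpolation=cv2.INTER_AREA)
    save(out,im)
if __name__=="__main__":
    tag=sys.argv[1]; v=[float(q) for q in sys.argv[2:5]]
    overlay(tag,"scene",*v,(190,285,335,445),f"pics/{tag}_ovs.png")
    overlay(tag,"top",*v,(165,245,200,310),f"pics/{tag}_ovt.png")
E
python3 - <<'E'
from h import *
grab("c6")
E
python3 ov.py c6 .6224 .1939 -.1075; python3 plan.py .6311 .2733 .08 83.85; python3 f0.py c6 stand
```

```text
t 22.05 pos [0.6308 0.2746 0.0876] zaz 83.93 tilt [-1.2e-03 -7.0e-04 -1.0e+00] F [-0.8 -0.5 -0.6] M [ 0.04 -0.17  0.05] w 0.092 q7 0.56
1
[[0.0076, -0.0005, -0.0013], [0.08, -0.05, -0.06]]
scene stand (array([ 0.6223567 ,  0.19384259, -0.10680818]), np.float64(0.001726240984380123))
top stand (array([ 0.62389257,  0.19292104, -0.1184227 ]), np.float64(0.002001272944378428))
both stand (array([ 0.62241468,  0.19372116, -0.107171  ]), np.float64(0.0018024207030147288))
```

View pics/c6_ovs.png

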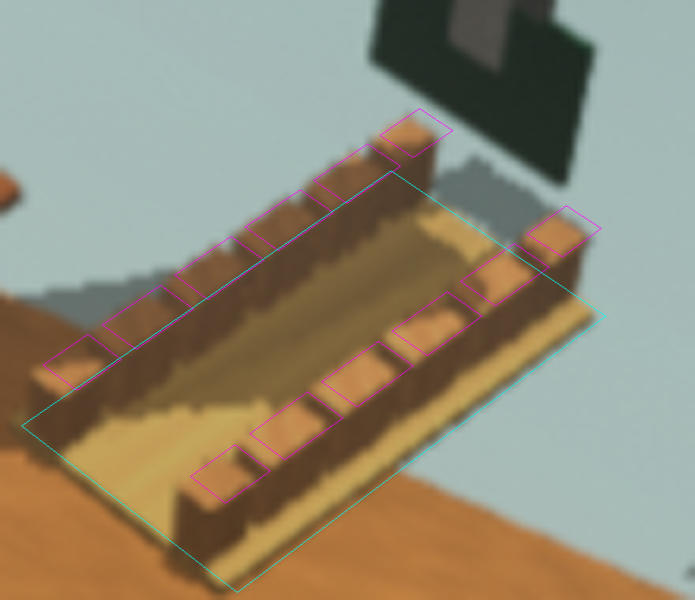

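View pics/c6_ovt.png

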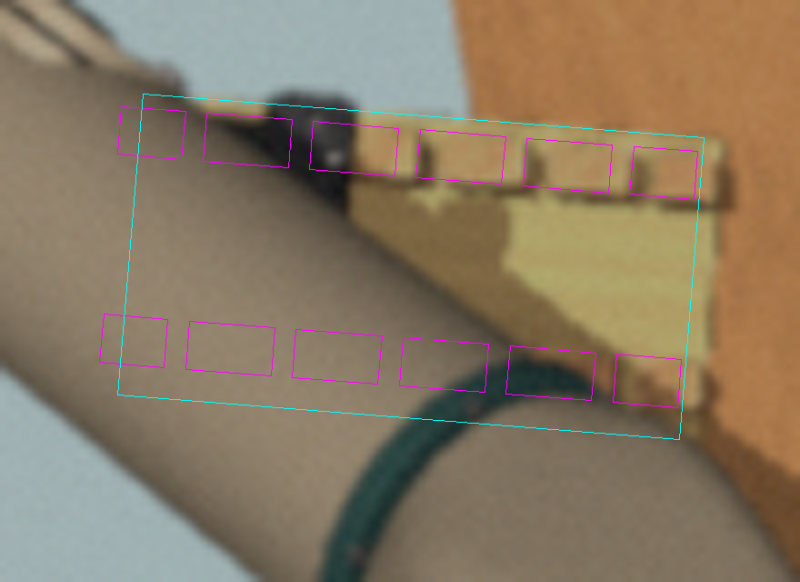

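```bash
python3 - <<'E'
from h import *
for tag in("c2","c6"):
  for n in("scene","top"):
    W=load(tag,n)[2]
    for y0 in(.18,.186,.192):
        x,r,N=fit(W,lambda:STAND,[.621,y0,-.107],(.10,.15)); 
        P=W.reshape(-1,3);P=P[~np.isnan(P[:,0])]
        print(tag,n,y0,x.round(4),r.round(5))
E
python3 ov.py c2 .6224 .1939 -.1075
```

```text
c2 scene 0.18 [ 0.6215  0.1855 -0.1088] 0.00134
c2 scene 0.186 [ 0.6215  0.1856 -0.1088] 0.00134
c2 scene 0.192 [ 0.6215  0.1856 -0.1088] 0.00134
c2 top 0.18 [ 0.6223  0.1859 -0.1085] 0.00212
c2 top 0.186 [ 0.622   0.1861 -0.1081] 0.00212
c2 top 0.192 [ 0.6226  0.1924 -0.1092] 0.00219
c6 scene 0.18 [ 0.6215  0.1856 -0.1079] 0.00159
c6 scene 0.186 [ 0.6215  0.1856 -0.1079] 0.00158
c6 scene 0.192 [ 0.6215  0.1856 -0.1079] 0.00158
c6 top 0.18 [ 0.6241  0.1861 -0.134 ] 0.0021
c6 top 0.186 [ 0.6233  0.1864 -0.1292] 0.00206
c6 top 0.192 [ 0.6238  0.1865 -0.1332] 0.00209
```

View pics/c2_ovt.png

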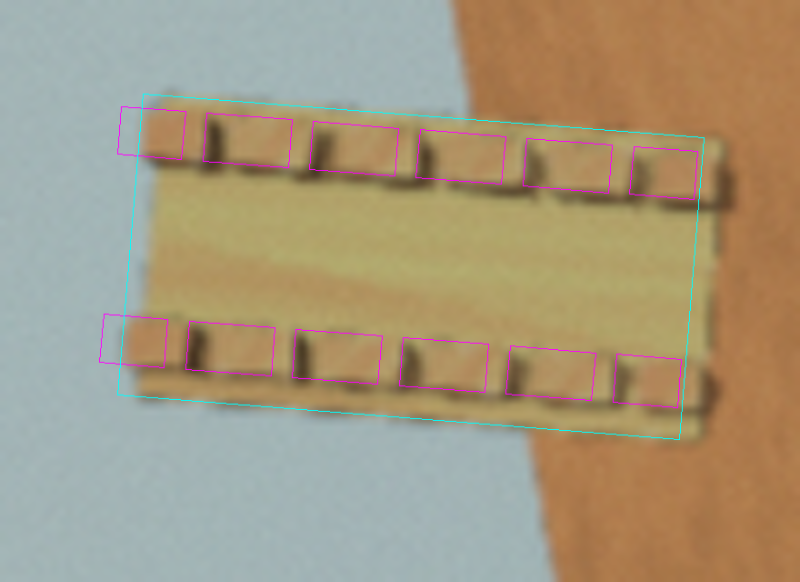

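View pics/c2_ovs.png

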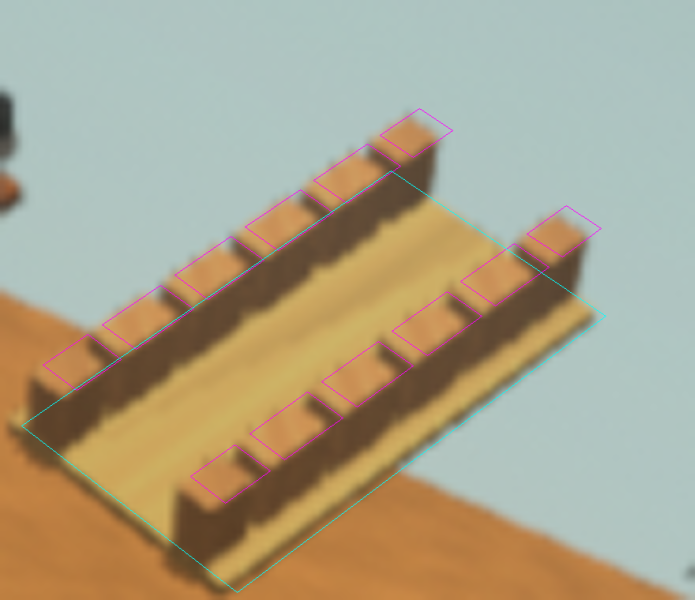

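The earlier stand fit had locked into a wrong local minimum, about 8 mm off in y. The true centre is about (0.6218, 0.1857) in both cameras. Shifting and re-measuring, including any slip of the board in the grip.

```bash
sed -i 's/\[.613,.215,0\],(.08,.13))/[.6218,.1857,-.1085],(.10,.15))/' f0.py; python3 plan.py .6305 .2652 .09 83.8; python3 - <<'E'
from h import *
for t,rep in(("c2",.16),("c3",.16),("c4",.083),("c6",.0882)):
    W=load(t,"scene")[2]
    y=-.139 if t=="c2" else .274
    Q=sel(W,(.57,.69),(y-.03,y+.03),(.035,.25)); Q=Q[np.abs(Q[:,1]-np.median(Q[:,1]))<.02]
    for xr in((.585,.605),(.655,.672)):
        q=Q[(Q[:,0]>xr[0])&(Q[:,0]<xr[1])]; print(t,xr,len(q),"foot z lo",(np.percentile(q[:,2],[1,3])-rep).round(4),"top",(np.percentile(q[:,2],[97,99])-rep).round(4))
E
```

```text
t 22.05 pos [0.6308 0.2746 0.0876] zaz 83.93 tilt [-1.2e-03 -7.0e-04 -1.0e+00] F [-0.8 -0.5 -0.6] M [ 0.04 -0.17  0.05] w 0.092 q7 0.56
1
[[-0.0024, -0.0007, -0.0094], [0.13, -0.05, -0.06]]
c2 (0.585, 0.605) 154 foot z lo [-0.1172 -0.1028] top [0.0541 0.06  ]
c2 (0.655, 0.672) 233 foot z lo [-0.1101 -0.1061] top [0.0457 0.047 ]
c3 (0.585, 0.605) 246 foot z lo [-0.1246 -0.1225] top [0.0454 0.0465]
c3 (0.655, 0.672) 234 foot z lo [-0.1223 -0.1209] top [0.0636 0.0655]
c4 (0.585, 0.605) 210 foot z lo [-0.0476 -0.0459] top [0.0432 0.0451]
c4 (0.655, 0.672) 302 foot z lo [-0.0464 -0.0427] top [0.1517 0.1625]
c6 (0.585, 0.605) 195 foot z lo [-0.0516 -0.0511] top [0.044  0.0452]
c6 (0.655, 0.672) 298 foot z lo [-0.0507 -0.0492] top [0.1524 0.1539]
```

Request:
{"fn": "arm_command", "kwargs": {
  "motion": [
    [1, [0, 0, -0.005], [0.1, 0, 0]],
    [1, [0, 0, -0.004], [0, 0, 0]],
    [1, [0.004, 0, 0], [0, 0, 0]],
    [1, [0, 0, 0], [0, 0, 0]],
    [1, [0, 0, 0], [0, 0, 0]]
  ]
}}

```text
time_s: 22.68
ee_pos: [0.6302, 0.2663, 0.0843]
tool_rot: [-1.129, 1.258, 1.13]
force: [-0.2, -0.2, -0.1]
gripper_width: 0.092
```

```bash
python3 bd.py c7 .6215 .1856 -.1083 5 .058; python3 plan.py .6305 .2652 .08 83.85
python3 f0.py c7 stand; python3 ov.py c7 .6215 .1856 -.1083
```

```text
scene 501 in stand frame: x,y-slot(mm) -4.12 -0.83 rel yaw deg 0.15 res 0.001 minz 0.0735
top few 0
t 22.77 pos [0.6303 0.2663 0.0845] zaz 83.84 tilt [ 1.e-04  2.e-04 -1.e+00] F [ 1.1  0.4 -0.5] M [ 0.05 -0.14  0.02] w 0.094 q7 0.56
1
[[0.0045, -0.0003, -0.0011], [-0.01, 0.01, 0.01]]
scene stand (array([ 0.62149763,  0.18552489, -0.10978001]), np.float64(0.001595597885033273))
top stand (array([ 0.62271034,  0.1858935 , -0.1221025 ]), np.float64(0.002145762447615218))
both stand (array([ 0.62153966,  0.18555417, -0.10977899]), np.float64(0.0017483681589058886))
```

View pics/c7_ovs.png

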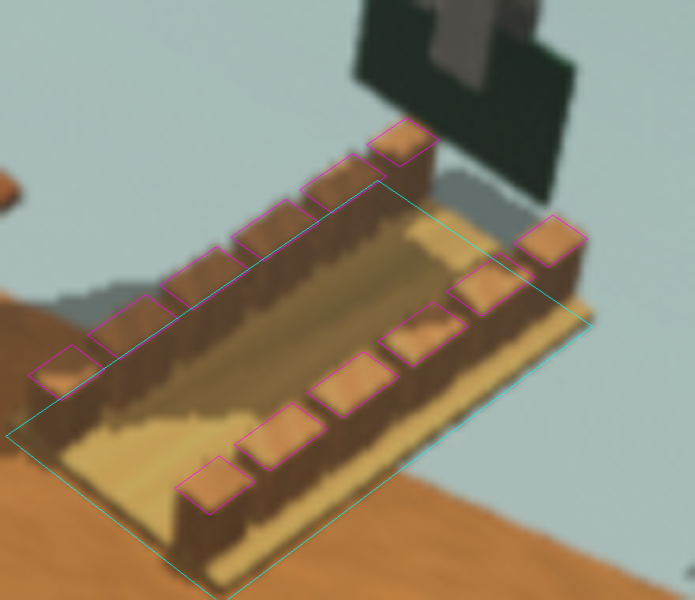

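The board looks about 14 mm higher in the grip, so it slid when pressed. I'll measure how it sits.

```bash
cat > bz.py <<'E'
from h import *
import sys
tag=sys.argv[1]; sx,sy,a=[float(v) for v in sys.argv[2:5]]; slot=int(sys.argv[5])
y0=(slot-3)*.04
W=load(tag,"scene")[2]; i=load(tag,"scene")[0]
c,s=np.cos(a),np.sin(a); D=W-np.array([sx,sy,0]); L=np.stack([c*D[...,0]+s*D[...,1],-s*D[...,0]+c*D[...,1],D[...,2]],-1)
g=(abs(L[...,1]-y0)<.012)&(L[...,2]>.03)&(abs(L[...,0])<.07)
dark=(i.max(2)<75)&(i[...,1]>i[...,0])   # green board
m=g&dark
Q=L[m]; print(len(Q),"x range",np.percentile(Q[:,0],[1,99]).round(4))
for lo in np.arange(-.05,.05,.0125):
    q=Q[(Q[:,0]>=lo)&(Q[:,0]<lo+.0125)]
    if len(q)>5: print(round(lo+.006,3),len(q),"z",np.percentile(q[:,2],[2,98]).round(4),"y-off lo/hi half mm",[((np.median(v[:,1])-y0)*1000).round(2) if len(v)>3 else None for v in (q[q[:,2]<np.median(q[:,2])],q[q[:,2]>=np.median(q[:,2])])])
E
python3 bz.py c4 .6215 .1935 -.1083 5;python3 bz.py c7 .6215 .1856 -.1083 5
```

```text
1071 x range [-0.0454  0.0538]
-0.044 59 z [0.0616 0.126 ] y-off lo/hi half mm [np.float64(0.23), np.float64(1.19)]
-0.032 86 z [0.0623 0.1823] y-off lo/hi half mm [np.float64(0.18), np.float64(0.18)]
-0.019 75 z [0.0605 0.1282] y-off lo/hi half mm [np.float64(0.84), np.float64(-0.45)]
-0.007 58 z [0.0608 0.1066] y-off lo/hi half mm [np.float64(0.59), np.float64(-0.11)]
0.006 106 z [0.06   0.1773] y-off lo/hi half mm [np.float64(0.46), np.float64(2.9)]
0.018 134 z [0.0603 0.2488] y-off lo/hi half mm [np.float64(0.61), np.float64(-0.72)]
0.031 207 z [0.0643 0.3355] y-off lo/hi half mm [np.float64(0.41), np.float64(-4.62)]
0.043 262 z [0.0632 0.5148] y-off lo/hi half mm [np.float64(0.03), np.float64(-6.76)]
913 x range [-0.0506  0.0535]
-0.044 70 z [0.08   0.1284] y-off lo/hi half mm [np.float64(-0.59), np.float64(-1.4)]
-0.032 65 z [0.0806 0.1266] y-off lo/hi half mm [np.float64(-0.42), np.float64(-0.79)]
-0.019 46 z [0.0775 0.1283] y-off lo/hi half mm [np.float64(-0.9), np.float64(-1.24)]
-0.007 36 z [0.0769 0.1057] y-off lo/hi half mm [np.float64(-0.3), np.float64(-0.93)]
0.006 91 z [0.0784 0.18  ] y-off lo/hi half mm [np.float64(-0.98), np.float64(-0.69)]
0.018 145 z [0.0793 0.2524] y-off lo/hi half mm [np.float64(-0.63), np.float64(-0.89)]
0.031 192 z [0.0781 0.3376] y-off lo/hi half mm [np.float64(-0.37), np.float64(-4.01)]
0.043 206 z [0.0826 0.5147] y-off lo/hi half mm [np.float64(-1.69), np.float64(-6.74)]
```

```bash
cat > ob.py <<'E'
from h import *
import sys
# overlay board outline: tag sx sy yaw yoff xoff foot
tag=sys.argv[1]; sx,sy,a,y,x0,f=[float(v) for v in sys.argv[2:8]]
i=load(tag,"scene")[0]; r0,r1,c0,c1=[int(v) for v in sys.argv[8:12]]; S=600/(r1-r0)
im=cv2.resize(i[r0:r1,c0:c1],None,fx=S,fy=S,interpolation=cv2.INTER_CUBIC); c,s=np.cos(a),np.sin(a)
for z0,z1,hx,hy in((0,.072,.05,.002),(.072,.09,.028,.0045)):
  for yy in(y-hy,y+hy):
    q=np.array([[x0-hx,yy,f+z0],[x0+hx,yy,f+z0],[x0+hx,yy,f+z1],[x0-hx,yy,f+z1]])
    w=np.c_[c*q[:,0]-s*q[:,1]+sx,s*q[:,0]+c*q[:,1]+sy,q[:,2]]
    uv=((proj("scene",w)-[c0,r0]+.5)*S).astype(int); cv2.polylines(im,[uv],True,(255,0,255),1)
save(f"pics/{tag}_ob.png",im)
E
python3 ob.py c7 .6215 .1856 -.1083 .0793 0 .0577 130 260 350 480
```

```text
(no output)
```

View pics/c7_ob.png

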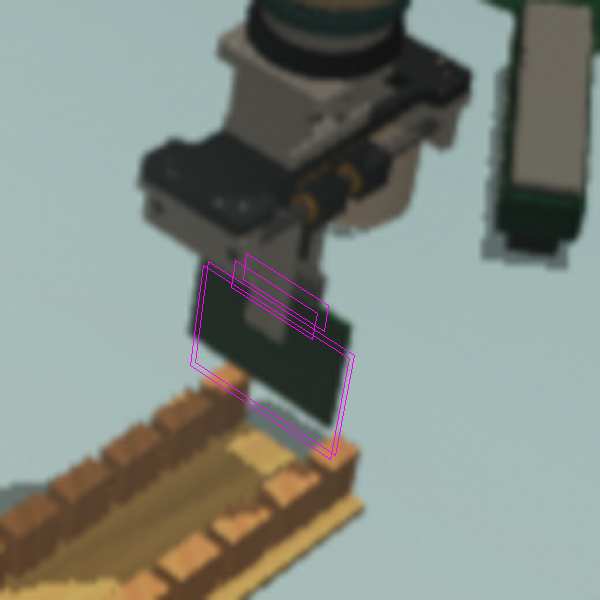

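The grip slip is about 16 mm upward, with the board still square. The board's visible face and the arm pose agree that it is about 1.2 mm off in +y. I'll correct that and insert in small steps, watching the force.

Request:
{"fn": "arm_command", "kwargs": {
  "motion": [
    [1, [0.012, 0, -0.0012], [0, 0, 0]],
    [1, [0.012, 0, 0], [0, 0, 0]],
    [1, [0.006, 0, 0], [0, 0, 0]],
    [1, [0, 0, 0], [0, 0, 0]]
  ]
}}

```text
time_s: 23.28
ee_pos: [0.6296, 0.2646, 0.0534]
tool_rot: [-1.129, 1.26, 1.13]
force: [0.3, 0.3, -0.6]
gripper_width: 0.092
```

```bash
python3 look.py c8 130 260 350 480; python3 plan.py .6305 .2652 .045 83.85;python3 bz.py c8 .6215 .1856 -.1083 5
```

```text
t 23.38 pos [0.6302 0.2651 0.0545] zaz 83.83 tilt [ 1.e-04  3.e-04 -1.e+00] F [-0.5 -0.8 -0.6] M [ 0.04 -0.12 -0.01] w 0.092 q7 0.55
1
[[0.0095, -0.0002, 0.0001], [-0.02, 0.02, 0.01]]
859 x range [-0.0523  0.0527]
-0.044 55 z [0.0445 0.0928] y-off lo/hi half mm [np.float64(-2.39), np.float64(-1.63)]
-0.032 59 z [0.048  0.0947] y-off lo/hi half mm [np.float64(-2.64), np.float64(-2.78)]
-0.019 47 z [0.0449 0.0948] y-off lo/hi half mm [np.float64(-2.37), np.float64(-2.06)]
-0.007 38 z [0.0453 0.0766] y-off lo/hi half mm [np.float64(-2.3), np.float64(-3.35)]
0.006 81 z [0.0464 0.1502] y-off lo/hi half mm [np.float64(-2.21), np.float64(-1.12)]
0.018 149 z [0.0508 0.2231] y-off lo/hi half mm [np.float64(-2.56), np.float64(-2.88)]
0.031 181 z [0.0494 0.306 ] y-off lo/hi half mm [np.float64(-2.55), np.float64(-2.71)]
0.043 176 z [0.0515 0.483 ] y-off lo/hi half mm [np.float64(-2.98), np.float64(-7.36)]
```

View pics/c8.png

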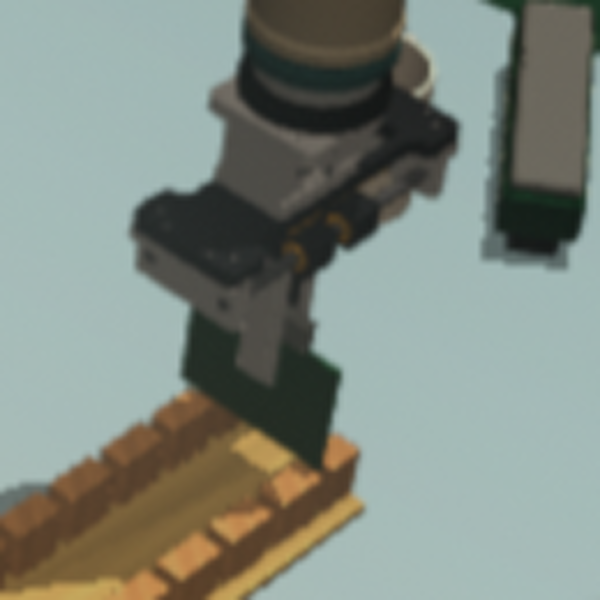

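The foot at crop (320,465) is poised over the slot-5 gap. I'll feel down slowly.

Request:
{"fn": "arm_command", "kwargs": {
  "motion": [
    [1, [0.003, 0, 0], [0, 0, 0]],
    [1, [0.003, 0, 0], [0, 0, 0]],
    [1, [0, 0, 0], [0, 0, 0]]
  ]
}}

```text
time_s: 23.75
ee_pos: [0.63, 0.2647, 0.0482]
tool_rot: [-1.13, 1.259, 1.13]
force: [-0.0, -0.6, -0.1]
gripper_width: 0.093
```

Request:
{"fn": "arm_command", "kwargs": {
  "motion": [
    [1, [0.003, 0, 0], [0, 0, 0]],
    [1, [0.002, 0, 0], [0, 0, 0]],
    [1, [0, 0, 0], [0, 0, 0]]
  ]
}}

```text
time_s: 24.12
ee_pos: [0.63, 0.2647, 0.0431]
tool_rot: [-1.129, 1.259, 1.13]
force: [0.2, 0.7, -1.2]
gripper_width: 0.093
```

Request:
{"fn": "arm_command", "kwargs": {
  "motion": [
    [1, [0.004, 0, 0], [0, 0, 0]],
    [1, [0.004, 0, 0], [0, 0, 0]],
    [1, [0.003, 0, 0], [0, 0, 0]],
    [1, [0, 0, 0], [0, 0, 0]]
  ]
}}

```text
time_s: 24.62
ee_pos: [0.6299, 0.2647, 0.032]
tool_rot: [-1.13, 1.259, 1.13]
force: [-0.1, -0.3, -0.8]
gripper_width: 0.095
```

Request:
{"fn": "arm_command", "kwargs": {
  "motion": [
    [1, [0.004, 0, 0], [0, 0, 0]],
    [1, [0.003, 0, 0], [0, 0, 0]],
    [1, [0, 0, 0], [0, 0, 0]]
  ]
}}

```text
time_s: 25.0
ee_pos: [0.6299, 0.2647, 0.025]
tool_rot: [-1.13, 1.259, 1.13]
force: [0.7, -0.6, -0.9]
gripper_width: 0.095
```

Request:
{"fn": "arm_command", "kwargs": {
  "motion": [
    [1, [0.002, 0, 0], [0, 0, 0]],
    [1, [0, 0, 0], [0, 0, 0]]
  ]
}}

```text
time_s: 25.25
ee_pos: [0.6301, 0.2648, 0.0233]
tool_rot: [-1.13, 1.258, 1.13]
force: [-0.5, 0.1, -1.6]
gripper_width: 0.091
```

Request:
{"fn": "arm_command", "kwargs": {
  "motion": [
    [1, [0.002, 0, 0], [0, 0, 0]],
    [1, [0, 0, 0], [0, 0, 0]]
  ]
}}

```text
time_s: 25.5
ee_pos: [0.6301, 0.2647, 0.0212]
tool_rot: [-1.129, 1.258, 1.129]
force: [0.3, -0.5, -0.5]
gripper_width: 0.097
```

Request:
{"fn": "arm_command", "kwargs": {
  "motion": [
    [1, [0.0015, 0, 0], [0, 0, 0]],
    [1, [0, 0, 0], [0, 0, 0]]
  ]
}}

```text
time_s: 25.75
ee_pos: [0.6302, 0.2651, 0.0204]
tool_rot: [-1.13, 1.258, 1.129]
force: [-1.8, -1.4, 2.8]
gripper_width: 0.095
```

Request:
{"fn": "arm_command", "kwargs": {
  "motion": [
    [1, [0.0015, 0, 0], [0, 0, 0]],
    [1, [0, 0, 0], [0, 0, 0]]
  ]
}}

```text
time_s: 26.0
ee_pos: [0.6301, 0.2654, 0.0202]
tool_rot: [-1.13, 1.258, 1.129]
force: [-4.0, -1.7, 11.0]
gripper_width: 0.094
```

Request:
{"fn": "arm_command", "kwargs": {
  "motion": [
    [1, [0.0015, 0, 0], [0, 0, 0]],
    [1, [0, 0, 0], [0, 0, 0]]
  ]
}}

```text
time_s: 26.25
ee_pos: [0.6301, 0.2659, 0.02]
tool_rot: [-1.13, 1.257, 1.129]
force: [-5.2, -1.6, 17.6]
gripper_width: 0.09
```

Firm contact close to the predicted floor height (0.019). Checking by picture before releasing.

```bash
python3 look.py c9 130 260 350 480; python3 ob.py c9 .6215 .1856 -.1083 .08 0 .008 130 260 350 480
```

```text
(no output)
```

View pics/c9_ob.png

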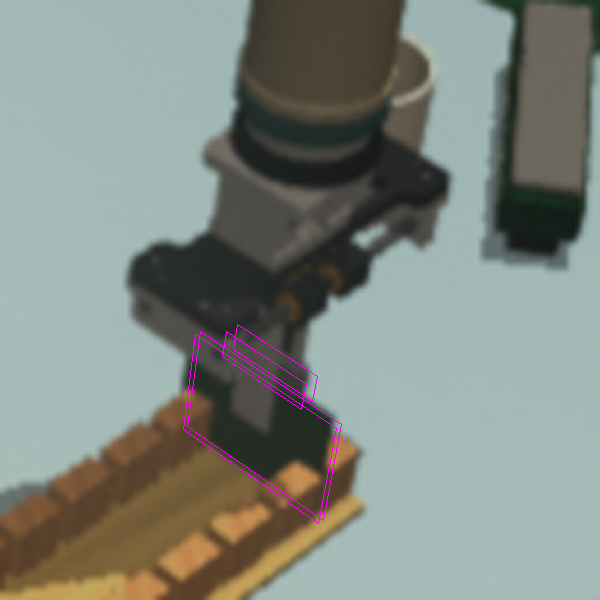

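Request:
{"fn": "arm_command", "kwargs": {
  "motion": [
    [0.7, [-0.001, 0, 0], [0, 0, 0]],
    [0.36, [0, 0, 0], [0, 0, 0]],
    [0.36, [0, 0, 0], [0, 0, 0]],
    [0.36, [0, 0, 0], [0, 0, 0]]
  ]
}}

```text
time_s: 26.85
ee_pos: [0.63, 0.2647, 0.0174]
tool_rot: [-1.129, 1.259, 1.13]
force: [-0.3, 0.7, -0.1]
gripper_width: 0.319
```

Request:
{"fn": "arm_command", "kwargs": {
  "motion": [
    [0.36, [-0.02, 0, 0], [0, 0, 0]],
    [0.36, [-0.03, 0, 0], [0, 0, 0]],
    [0.36, [-0.04, 0, 0], [0, 0, 0]],
    [0.36, [-0.05, 0, 0], [0, 0, 0]],
    [0.36, [0, 0, 0], [0, 0, 0]]
  ]
}}

```text
time_s: 27.48
ee_pos: [0.6327, 0.2674, 0.1641]
tool_rot: [-1.129, 1.248, 1.126]
force: [0.6, 0.2, -0.4]
gripper_width: 0.322
```

```bash
python3 look.py d1 130 260 350 480; python3 ob.py d1 .6215 .1856 -.1083 .08 0 .008 130 260 350 480; python3 f0.py d1 stand;python3 plan.py .6305 .2652 .15 83.85; python3 bz.py d1 .6215 .1856 -.1083 5
```

```text
scene stand (array([ 0.62139574,  0.18561187, -0.11017953]), np.float64(0.0015492418024848353))
top stand (array([ 0.62192953,  0.18576916, -0.10849245]), np.float64(0.002037528767236396))
both stand (array([ 0.62146957,  0.18567115, -0.10960246]), np.float64(0.001711801211427777))
t 27.57 pos [0.6304 0.2649 0.1592] zaz 83.83 tilt [ 1.7e-03  3.0e-04 -1.0e+00] F [-0.3 -0.2 -0.5] M [ 0.05 -0.13 -0.  ] w 0.316 q7 0.61
1
[[0.0092, -0.0, 0.0003], [-0.02, 0.03, 0.09]]
780 x range [-0.0507  0.0524]
-0.044 45 z [0.0466 0.0822] y-off lo/hi half mm [np.float64(-2.54), np.float64(-1.46)]
-0.032 66 z [0.0321 0.3016] y-off lo/hi half mm [np.float64(-2.35), np.float64(-3.63)]
-0.019 80 z [0.0309 0.0983] y-off lo/hi half mm [np.float64(-2.41), np.float64(-3.84)]
-0.007 82 z [0.0304 0.0998] y-off lo/hi half mm [np.float64(-2.09), np.float64(-3.82)]
0.006 92 z [0.0303 0.0985] y-off lo/hi half mm [np.float64(-2.35), np.float64(-3.78)]
0.018 93 z [0.032  0.3311] y-off lo/hi half mm [np.float64(-0.9), np.float64(-3.65)]
0.031 112 z [0.0467 0.4186] y-off lo/hi half mm [np.float64(-2.55), np.float64(-3.56)]
0.043 160 z [0.0494 0.5941] y-off lo/hi half mm [np.float64(-4.96), np.float64(-8.22)]
```

View pics/d1_ob.png

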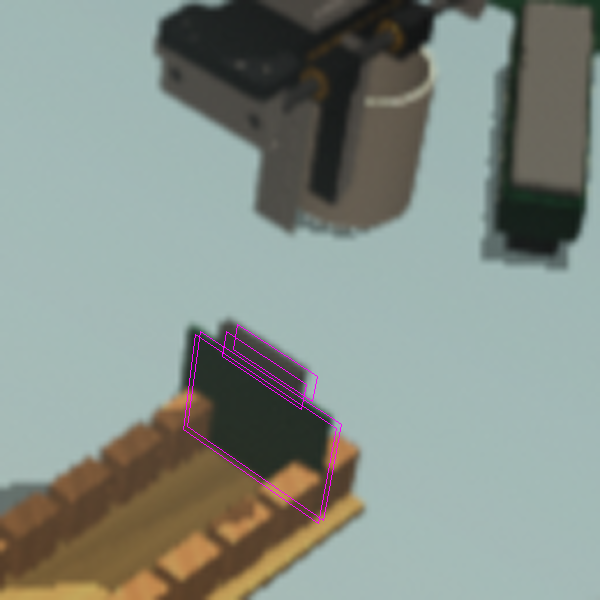

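Board 1 stands in slot 5 with its tab top at z = 0.0985, against an expected 0.098. On to the board in groove +40.

```bash
python3 plan.py .6235 -.1792 .14 89 10
```

```text
t 27.57 pos [0.6304 0.2649 0.1592] zaz 83.83 tilt [ 1.7e-03  3.0e-04 -1.0e+00] F [-0.3 -0.2 -0.5] M [ 0.05 -0.13 -0.  ] w 0.316 q7 0.61
10
[[0.0019, -0.0041, -0.0442], [-0.52, 0.0, 0.01]]
[[0.0019, -0.0037, -0.0443], [-0.52, 0.0, 0.01]]
[[0.0019, -0.0033, -0.0443], [-0.52, 0.0, 0.01]]
[[0.0019, -0.0029, -0.0443], [-0.52, 0.0, 0.01]]
[[0.0019, -0.0025, -0.0443], [-0.52, 0.0, 0.01]]
[[0.0019, -0.0021, -0.0444], [-0.52, 0.0, 0.01]]
[[0.0019, -0.0017, -0.0444], [-0.52, 0.0, 0.01]]
[[0.0019, -0.0013, -0.0444], [-0.52, 0.0, 0.01]]
[[0.0019, -0.0009, -0.0444], [-0.52, 0.0, 0.01]]
[[0.0019, -0.0005, -0.0444], [-0.52, 0.0, 0.01]]
```

Request:
{"fn": "arm_command", "kwargs": {
  "motion": [
    [0.36, [0, -0.004, -0.044], [-0.5, 0, 0]],
    [0.36, [0, -0.004, -0.044], [-0.5, 0, 0]],
    [0.36, [0, -0.003, -0.044], [-0.5, 0, 0]],
    [0.36, [0, -0.003, -0.044], [-0.5, 0, 0]],
    [0.36, [0, -0.002, -0.044], [-0.5, 0, 0]]
  ]
}}

```text
time_s: 28.2
ee_pos: [0.625, 0.0424, 0.1564]
tool_rot: [-1.161, 1.241, 1.164]
force: [1.6, -0.2, 0.0]
gripper_width: 0.32
```

Request:
{"fn": "arm_command", "kwargs": {
  "motion": [
    [0.36, [0, -0.002, -0.044], [-0.5, 0, 0]],
    [0.36, [0, -0.002, -0.044], [-0.5, 0, 0]],
    [0.36, [0, -0.001, -0.044], [-0.5, 0, 0]],
    [0.36, [0, -0.001, -0.044], [-0.5, 0, 0]],
    [0.36, [0, -0.001, -0.044], [-0.5, 0, 0]]
  ]
}}

```text
time_s: 28.82
ee_pos: [0.6216, -0.1773, 0.1564]
tool_rot: [-1.193, 1.22, 1.197]
force: [0.6, -0.9, -0.3]
gripper_width: 0.321
```

Request:
{"fn": "arm_command", "kwargs": {
  "motion": [
    [0.36, [0.03, 0, -0.002], [0, 0, 0]],
    [0.36, [0.03, 0, -0.002], [0, 0, 0]],
    [0.36, [0.02, 0, 0], [0, 0, 0]],
    [0.36, [0, 0, 0], [0, 0, 0]]
  ]
}}

```text
time_s: 29.32
ee_pos: [0.6212, -0.1794, 0.0758]
tool_rot: [-1.192, 1.221, 1.198]
force: [-0.1, -0.7, 0.2]
gripper_width: 0.32
```

```bash
python3 plan.py .6235 -.1792 .037 89; python3 look.py e1 230 370 210 350
```

```text
t 29.32 pos [ 0.6212 -0.1794  0.0758] zaz 88.86 tilt [-0.004  0.001 -1.   ] F [-0.1 -0.7  0.2] M [ 0.07 -0.18  0.01] w 0.32 q7 1.26
1
[[0.0388, -0.0024, 0.0002], [-0.14, 0.06, -0.23]]
```

View pics/e1.png

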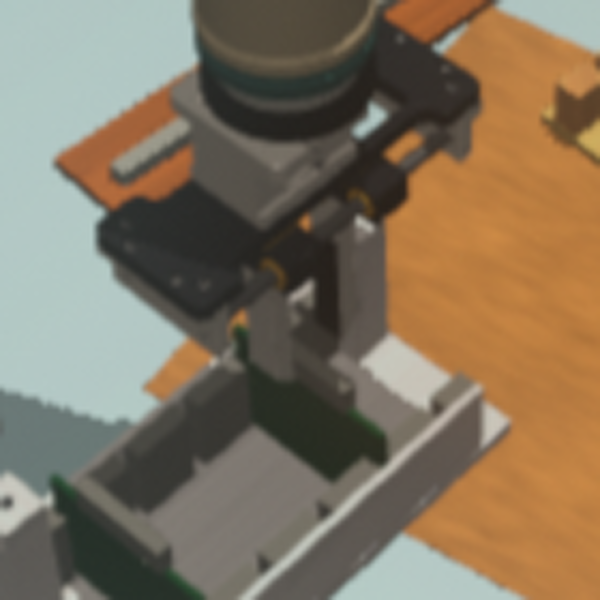

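Fingers straddle the +40 tab (crop 270–350, 340). Lower, close and lift.

Request:
{"fn": "arm_command", "kwargs": {
  "motion": [
    [0.36, [0.012, -0.002, 0], [0, 0, 0]],
    [0.36, [0.014, 0, 0], [0, 0, 0]],
    [0.36, [0.01, 0, 0], [0, 0, 0]],
    [0.36, [0.003, 0, 0], [0, 0, 0]],
    [0.36, [0, 0, 0], [0, 0, 0]]
  ]
}}

```text
time_s: 30.05
ee_pos: [0.6248, -0.1798, 0.0387]
tool_rot: [-1.194, 1.219, 1.194]
force: [0.1, 1.0, 0.8]
gripper_width: 0.319
```

Request:
{"fn": "arm_command", "kwargs": {
  "motion": [
    [0.6, [0, 0, 0], [0, 0, 0]],
    [1, [0, 0, 0], [0, 0, 0]],
    [1, [0, 0, 0], [0, 0, 0]],
    [1, [0, 0, 0], [0, 0, 0]],
    [1, [0, 0, 0], [0, 0, 0]]
  ]
}}

```text
time_s: 30.68
ee_pos: [0.6252, -0.1799, 0.0392]
tool_rot: [-1.194, 1.219, 1.194]
force: [-1.1, -0.8, 2.8]
gripper_width: 0.092
```

Request:
{"fn": "arm_command", "kwargs": {
  "motion": [
    [1, [-0.006, 0, 0], [0, 0, 0]],
    [1, [-0.015, 0, 0], [0, 0, 0]],
    [1, [-0.025, 0, 0], [0, 0, 0]],
    [1, [-0.025, 0, 0], [0, 0, 0]],
    [1, [-0.025, 0, 0], [0, 0, 0]]
  ]
}}

```text
time_s: 31.3
ee_pos: [0.6251, -0.1797, 0.1367]
tool_rot: [-1.195, 1.218, 1.194]
force: [0.3, 0.0, 0.4]
gripper_width: 0.093
```

Request:
{"fn": "arm_command", "kwargs": {
  "motion": [
    [1, [-0.02, 0, 0], [0, 0, 0]],
    [1, [-0.008, 0, 0], [0, 0, 0]],
    [1, [0, 0, 0], [0, 0, 0]]
  ]
}}

```text
time_s: 31.68
ee_pos: [0.625, -0.1799, 0.1632]
tool_rot: [-1.194, 1.219, 1.194]
force: [-0.2, 0.7, -1.3]
gripper_width: 0.094
```

```bash
python3 plan.py .6217 .1857 .158 83.8 8; python3 look.py e2 150 370 200 430; python3 f0.py e2 stand
```

```text
t 31.68 pos [ 0.625  -0.1799  0.1632] zaz 88.82 tilt [ 5.e-04 -3.e-04 -1.e+00] F [-0.2  0.7 -1.3] M [ 0.08 -0.12  0.06] w 0.094 q7 1.33
8
[[0.0006, 0.0014, 0.0457], [0.63, -0.0, 0.0]]
[[0.0006, 0.0019, 0.0457], [0.63, -0.0, 0.0]]
[[0.0006, 0.0024, 0.0456], [0.63, -0.0, 0.0]]
[[0.0006, 0.0029, 0.0456], [0.63, -0.0, 0.0]]
[[0.0006, 0.0034, 0.0456], [0.63, -0.0, 0.0]]
[[0.0006, 0.0038, 0.0455], [0.63, -0.0, 0.0]]
[[0.0006, 0.0043, 0.0455], [0.63, -0.0, 0.0]]
[[0.0006, 0.0048, 0.0454], [0.63, -0.0, 0.0]]
scene stand (array([ 0.62150163,  0.18561473, -0.10959756]), np.float64(0.0015753177267987528))
top stand (array([ 0.62197372,  0.186573  , -0.10774513]), np.float64(0.0021752593886503746))
both stand (array([ 0.62160572,  0.18591405, -0.10922602]), np.float64(0.0018460437951348663))
```

View pics/e2.png

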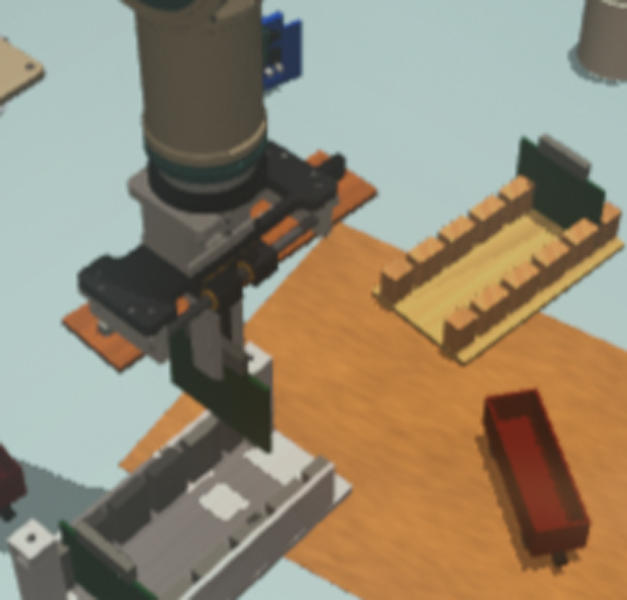

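Board 2 is clear of the rack, with its foot about 134 mm up. Carry to slot 3.

Request:
{"fn": "arm_command", "kwargs": {
  "motion": [
    [1, [0, 0.001, 0.02], [0.6, 0, 0]],
    [1, [0, 0.002, 0.04], [0.6, 0, 0]],
    [1, [0, 0.002, 0.045], [0.6, 0, 0]],
    [1, [0, 0.003, 0.045], [0.6, 0, 0]],
    [1, [0, 0.003, 0.045], [0.6, 0, 0]]
  ]
}}

```text
time_s: 32.4
ee_pos: [0.6218, 0.0166, 0.1618]
tool_rot: [-1.154, 1.244, 1.156]
force: [1.3, -0.4, -1.3]
gripper_width: 0.091
```

Request:
{"fn": "arm_command", "kwargs": {
  "motion": [
    [1, [0, 0.004, 0.045], [0.6, 0, 0]],
    [1, [0, 0.004, 0.045], [0.6, 0, 0]],
    [1, [0, 0.004, 0.045], [0.5, 0, 0]],
    [1, [0, 0.004, 0.035], [0.3, 0, 0]],
    [1, [0, 0, 0], [0, 0, 0]]
  ]
}}

```text
time_s: 33.02
ee_pos: [0.6198, 0.1907, 0.1621]
tool_rot: [-1.131, 1.255, 1.136]
force: [0.7, -0.2, -1.7]
gripper_width: 0.094
```

```bash
python3 plan.py .6217 .1857 .09 83.8
```

```text
t 33.02 pos [0.6198 0.1907 0.1621] zaz 84.17 tilt [-0.0018  0.0023 -1.    ] F [ 0.7 -0.2 -1.7] M [-0.   -0.13 -0.03] w 0.094 q7 0.69
2
[[0.0361, -0.0013, -0.0025], [0.19, 0.06, -0.06]]
[[0.0361, -0.0013, -0.0024], [0.19, 0.06, -0.06]]
```

Request:
{"fn": "arm_command", "kwargs": {
  "motion": [
    [1, [0.02, -0.002, 0], [0, 0, 0]],
    [1, [0.03, 0, 0], [0, 0, 0]],
    [1, [0.018, 0, 0], [0, 0, 0]],
    [1, [0, 0, 0], [0, 0, 0]],
    [1, [0, 0, 0], [0, 0, 0]]
  ]
}}

```text
time_s: 33.65
ee_pos: [0.624, 0.186, 0.0954]
tool_rot: [-1.129, 1.257, 1.129]
force: [0.4, -0.4, -0.1]
gripper_width: 0.091
```

```bash
python3 look.py e3 130 280 330 480;python3 plan.py .6217 .1857 .07 83.8; python3 bz.py e3 .6215 .1856 -.109 3; python3 ob.py e3 .6215 .1856 -.109 .0 0 .064 130 280 330 480
```

```text
t 33.75 pos [0.6242 0.1863 0.096 ] zaz 83.81 tilt [ 1.8e-03  8.0e-04 -1.0e+00] F [-0.3  0.6  0.6] M [ 0.06 -0.18 -0.01] w 0.093 q7 0.65
1
[[0.026, 0.0025, -0.0009], [0.01, 0.05, 0.1]]
971 x range [-0.0453  0.0553]
-0.044 59 z [0.0721 0.131 ] y-off lo/hi half mm [np.float64(-0.88), np.float64(-1.22)]
-0.032 82 z [0.0729 0.1307] y-off lo/hi half mm [np.float64(-0.5), np.float64(-0.87)]
-0.019 61 z [0.0759 0.143 ] y-off lo/hi half mm [np.float64(-0.9), np.float64(-1.88)]
-0.007 63 z [0.0703 0.116 ] y-off lo/hi half mm [np.float64(-0.08), np.float64(-1.42)]
0.006 97 z [0.0732 0.1887] y-off lo/hi half mm [np.float64(-1.03), np.float64(0.65)]
0.018 111 z [0.0737 0.2608] y-off lo/hi half mm [np.float64(-1.23), np.float64(-1.1)]
0.031 195 z [0.0745 0.3476] y-off lo/hi half mm [np.float64(-1.02), np.float64(-2.7)]
0.043 209 z [0.0756 0.5241] y-off lo/hi half mm [np.float64(-0.63), np.float64(-8.77)]
```

View pics/e3_ob.png

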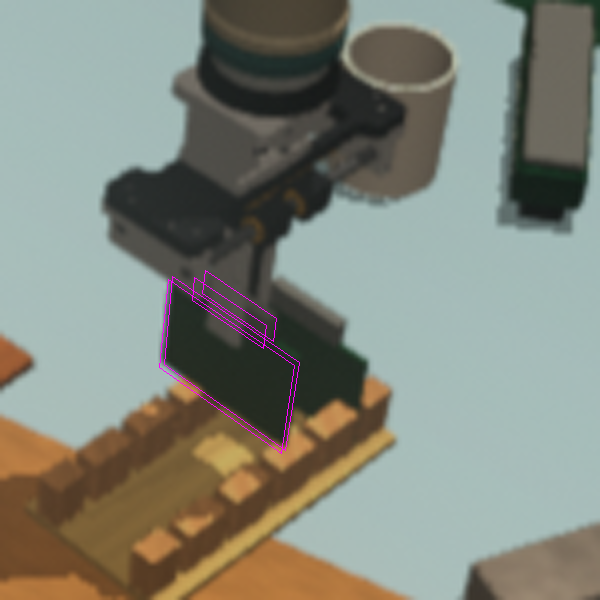

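The board is seated normally in the grip, about 1 mm high in y. Correct and approach.

Request:
{"fn": "arm_command", "kwargs": {
  "motion": [
    [1, [0.01, 0.002, -0.001], [0, 0, 0]],
    [1, [0.01, 0, 0], [0, 0, 0]],
    [1, [0, 0, 0], [0, 0, 0]],
    [1, [0, 0, 0], [0, 0, 0]]
  ]
}}

```text
time_s: 34.25
ee_pos: [0.6213, 0.1854, 0.0748]
tool_rot: [-1.129, 1.258, 1.13]
force: [-0.5, 0.2, -0.3]
gripper_width: 0.094
```

```bash
python3 look.py e4 130 280 330 480;python3 plan.py .6217 .1857 .07 83.8; python3 bz.py e4 .6215 .1856 -.109 3
```

```text
t 34.35 pos [0.6216 0.1855 0.0751] zaz 83.83 tilt [ 5.e-04  3.e-04 -1.e+00] F [-0.   0.4 -0.6] M [ 0.04 -0.1   0.02] w 0.094 q7 0.63
1
[[0.0051, -0.0001, 0.0003], [0.03, 0.02, 0.02]]
924 x range [-0.0471  0.0528]
-0.044 68 z [0.052  0.1104] y-off lo/hi half mm [np.float64(-2.8), np.float64(-2.45)]
-0.032 72 z [0.0529 0.1098] y-off lo/hi half mm [np.float64(-1.83), np.float64(-1.63)]
-0.019 63 z [0.0518 0.121 ] y-off lo/hi half mm [np.float64(-1.86), np.float64(-2.39)]
-0.007 56 z [0.0514 0.0971] y-off lo/hi half mm [np.float64(-1.81), np.float64(-2.88)]
0.006 93 z [0.053 0.165] y-off lo/hi half mm [np.float64(-1.56), np.float64(-0.99)]
0.018 126 z [0.0551 0.2421] y-off lo/hi half mm [np.float64(-2.08), np.float64(-1.62)]
0.031 213 z [0.0545 0.3287] y-off lo/hi half mm [np.float64(-1.48), np.float64(-1.94)]
0.043 185 z [0.0551 0.503 ] y-off lo/hi half mm [np.float64(-1.76), np.float64(-8.68)]
```

View pics/e4.png

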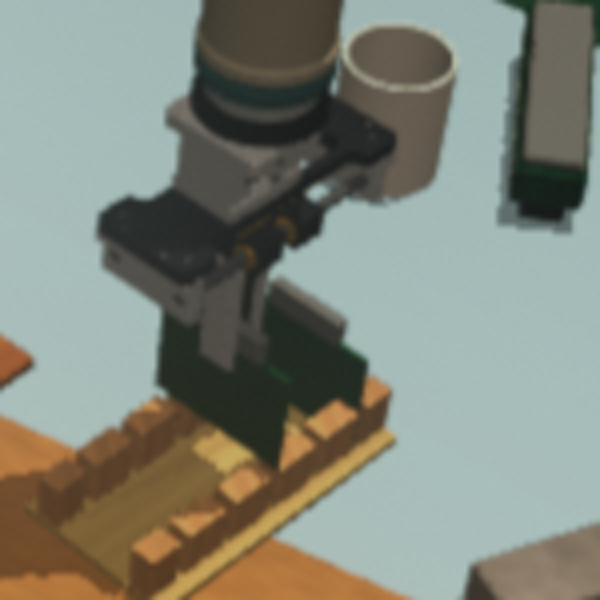

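The board is centred over slot 3. Feeling down.

Request:
{"fn": "arm_command", "kwargs": {
  "motion": [
    [1, [0.004, 0, 0], [0, 0, 0]],
    [1, [0.004, 0, 0], [0, 0, 0]],
    [1, [0, 0, 0], [0, 0, 0]]
  ]
}}

```text
time_s: 34.72
ee_pos: [0.621, 0.185, 0.0664]
tool_rot: [-1.129, 1.259, 1.13]
force: [0.2, 0.3, -1.4]
gripper_width: 0.095
```

Request:
{"fn": "arm_command", "kwargs": {
  "motion": [
    [1, [0.003, 0, 0], [0, 0, 0]],
    [1, [0.003, 0, 0], [0, 0, 0]],
    [1, [0, 0, 0], [0, 0, 0]]
  ]
}}

```text
time_s: 35.1
ee_pos: [0.6211, 0.1851, 0.0606]
tool_rot: [-1.129, 1.259, 1.13]
force: [-0.3, -0.0, -1.4]
gripper_width: 0.09
```

Foot at about 31 mm and inside the slot without force.

Request:
{"fn": "arm_command", "kwargs": {
  "motion": [
    [1, [0.005, 0, 0], [0, 0, 0]],
    [1, [0.005, 0, 0], [0, 0, 0]],
    [1, [0.005, 0, 0], [0, 0, 0]],
    [1, [0, 0, 0], [0, 0, 0]]
  ]
}}

```text
time_s: 35.6
ee_pos: [0.6209, 0.185, 0.0452]
tool_rot: [-1.129, 1.259, 1.13]
force: [-0.0, 0.1, -0.6]
gripper_width: 0.092
```

Request:
{"fn": "arm_command", "kwargs": {
  "motion": [
    [1, [0.003, 0, 0], [0, 0, 0]],
    [1, [0.002, 0, 0], [0, 0, 0]],
    [1, [0, 0, 0], [0, 0, 0]]
  ]
}}

```text
time_s: 35.98
ee_pos: [0.6212, 0.1851, 0.0407]
tool_rot: [-1.129, 1.258, 1.13]
force: [-0.4, -0.5, -0.4]
gripper_width: 0.094
```

Request:
{"fn": "arm_command", "kwargs": {
  "motion": [
    [1, [0.0015, 0, 0], [0, 0, 0]],
    [1, [0, 0, 0], [0, 0, 0]]
  ]
}}

```text
time_s: 36.22
ee_pos: [0.6213, 0.1852, 0.0393]
tool_rot: [-1.129, 1.258, 1.129]
force: [0.1, 0.3, -0.8]
gripper_width: 0.097
```

Request:
{"fn": "arm_command", "kwargs": {
  "motion": [
    [1, [0.0015, 0, 0], [0, 0, 0]],
    [1, [0, 0, 0], [0, 0, 0]]
  ]
}}

```text
time_s: 36.48
ee_pos: [0.6213, 0.1851, 0.0378]
tool_rot: [-1.129, 1.258, 1.13]
force: [-0.0, 0.4, -0.7]
gripper_width: 0.095
```

Request:
{"fn": "arm_command", "kwargs": {
  "motion": [
    [1, [0.0015, 0, 0], [0, 0, 0]],
    [1, [0, 0, 0], [0, 0, 0]]
  ]
}}

```text
time_s: 36.72
ee_pos: [0.6215, 0.1854, 0.0372]
tool_rot: [-1.13, 1.258, 1.129]
force: [-0.8, -1.0, 4.8]
gripper_width: 0.095
```

Request:
{"fn": "arm_command", "kwargs": {
  "motion": [
    [1, [0.0015, 0, 0], [0, 0, 0]],
    [1, [0, 0, 0], [0, 0, 0]]
  ]
}}

```text
time_s: 36.98
ee_pos: [0.6216, 0.1857, 0.0372]
tool_rot: [-1.13, 1.257, 1.128]
force: [-4.8, -0.7, 14.0]
gripper_width: 0.092
```

Floor contact came at 0.0372, exactly as predicted. Release and rise.

Request:
{"fn": "arm_command", "kwargs": {
  "motion": [
    [0.7, [-0.0015, 0, 0], [0, 0, 0]],
    [0.36, [0, 0, 0], [0, 0, 0]],
    [0.36, [0, 0, 0], [0, 0, 0]],
    [0.36, [0, 0, 0], [0, 0, 0]]
  ]
}}

```text
time_s: 37.48
ee_pos: [0.6212, 0.1851, 0.036]
tool_rot: [-1.129, 1.259, 1.13]
force: [0.0, -0.7, -1.1]
gripper_width: 0.321
```

Request:
{"fn": "arm_command", "kwargs": {
  "motion": [
    [0.36, [-0.02, 0, 0], [0, 0, 0]],
    [0.36, [-0.03, 0, 0], [0, 0, 0]],
    [0.36, [-0.04, 0, 0], [0, 0, 0]],
    [0.36, [-0.03, 0, 0], [0, 0, 0]],
    [0.36, [0, 0, 0], [0, 0, 0]]
  ]
}}

```text
time_s: 38.1
ee_pos: [0.6232, 0.1866, 0.1603]
tool_rot: [-1.13, 1.252, 1.127]
force: [-0.1, 0.3, -0.2]
gripper_width: 0.325
```

```bash
python3 look.py e5 130 280 330 480; python3 f0.py e5 stand; python3 plan.py .6225 -.2992 .155 89 10
```

```text
scene stand (array([ 0.62163039,  0.18600214, -0.10971962]), np.float64(0.0019161959243669466))
top stand (array([ 0.62156916,  0.18752466, -0.10751532]), np.float64(0.0023016855926490942))
both stand (array([ 0.62161653,  0.18603354, -0.10921083]), np.float64(0.002020350497356771))
t 38.2 pos [0.6213 0.185  0.1568] zaz 83.83 tilt [ 6.e-04 -2.e-04 -1.e+00] F [-0.2 -0.1  0.1] M [ 0.04 -0.07  0.05] w 0.32 q7 0.69
10
[[0.0002, -0.0053, -0.0481], [-0.52, -0.0, 0.0]]
[[0.0002, -0.0049, -0.0482], [-0.52, -0.0, 0.0]]
[[0.0002, -0.0045, -0.0482], [-0.52, -0.0, 0.0]]
[[0.0002, -0.004, -0.0483], [-0.52, -0.0, 0.0]]
[[0.0002, -0.0036, -0.0483], [-0.52, -0.0, 0.0]]
[[0.0002, -0.0031, -0.0483], [-0.52, -0.0, 0.0]]
[[0.0002, -0.0027, -0.0483], [-0.52, -0.0, 0.0]]
[[0.0002, -0.0023, -0.0484], [-0.52, -0.0, 0.0]]
[[0.0002, -0.0018, -0.0484], [-0.52, -0.0, 0.0]]
[[0.0002, -0.0014, -0.0484], [-0.52, -0.0, 0.0]]
```

View pics/e5.png

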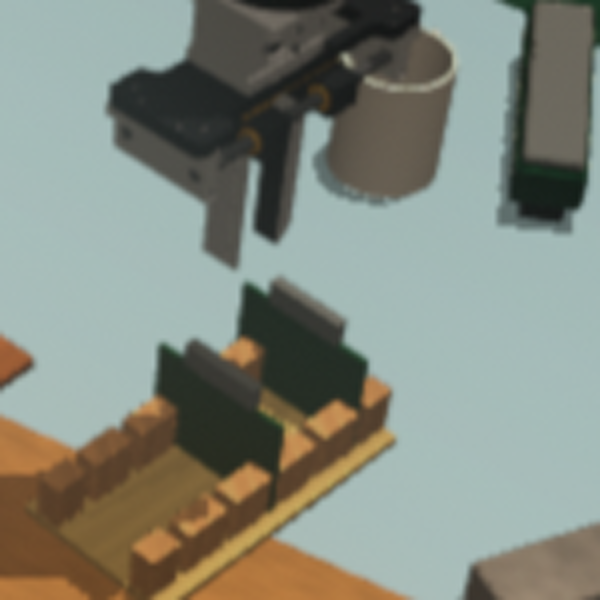

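Both boards stand upright in slots 5 and 3. Now the last board, groove -80.

Request:
{"fn": "arm_command", "kwargs": {
  "motion": [
    [0.36, [0, -0.005, -0.048], [-0.5, 0, 0]],
    [0.36, [0, -0.005, -0.048], [-0.5, 0, 0]],
    [0.36, [0, -0.005, -0.048], [-0.5, 0, 0]],
    [0.36, [0, -0.004, -0.048], [-0.5, 0, 0]],
    [0.36, [0, -0.004, -0.048], [-0.5, 0, 0]]
  ]
}}

```text
time_s: 38.83
ee_pos: [0.6214, -0.0576, 0.155]
tool_rot: [-1.161, 1.24, 1.164]
force: [0.4, 0.8, -0.4]
gripper_width: 0.32
```

Request:
{"fn": "arm_command", "kwargs": {
  "motion": [
    [0.36, [0, -0.003, -0.048], [-0.5, 0, 0]],
    [0.36, [0, -0.003, -0.048], [-0.5, 0, 0]],
    [0.36, [0, -0.002, -0.048], [-0.5, 0, 0]],
    [0.36, [0, -0.002, -0.048], [-0.5, 0, 0]],
    [0.36, [0, -0.001, -0.048], [-0.5, 0, 0]]
  ]
}}

```text
time_s: 39.45
ee_pos: [0.6213, -0.2976, 0.1548]
tool_rot: [-1.193, 1.22, 1.197]
force: [0.8, -0.8, 1.0]
gripper_width: 0.321
```

Request:
{"fn": "arm_command", "kwargs": {
  "motion": [
    [0.36, [0.03, 0, -0.003], [0, 0, 0]],
    [0.36, [0.03, 0, -0.001], [0, 0, 0]],
    [0.36, [0.018, 0, 0], [0, 0, 0]],
    [0.36, [0, 0, 0], [0, 0, 0]],
    [0.36, [0, 0, 0], [0, 0, 0]]
  ]
}}

```text
time_s: 40.08
ee_pos: [0.6232, -0.2999, 0.0793]
tool_rot: [-1.195, 1.218, 1.193]
force: [0.1, 0.1, 0.8]
gripper_width: 0.322
```

```bash
python3 plan.py .6228 -.2992 .038 89; python3 look.py f1 260 410 170 320
```

```text
t 40.08 pos [ 0.6232 -0.2999  0.0793] zaz 88.86 tilt [ 1.5e-03 -1.0e-04 -1.0e+00] F [0.1 0.1 0.8] M [-0.02 -0.18  0.01] w 0.322 q7 1.47
1
[[0.0413, 0.0005, 0.0007], [-0.14, -0.01, 0.08]]
```

View pics/f1.png

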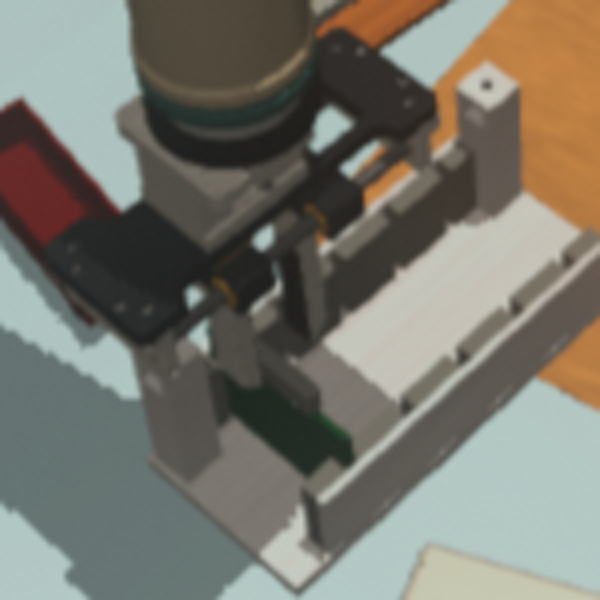

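Fingers straddle the last tab. Lower, close and lift.

Request:
{"fn": "arm_command", "kwargs": {
  "motion": [
    [0.36, [0.012, 0.001, 0.0005], [0, 0, 0]],
    [0.36, [0.014, 0, 0], [0, 0, 0]],
    [0.36, [0.012, 0, 0], [0, 0, 0]],
    [0.36, [0.003, 0, 0], [0, 0, 0]],
    [0.36, [0, 0, 0], [0, 0, 0]]
  ]
}}

```text
time_s: 40.8
ee_pos: [0.6213, -0.2995, 0.037]
tool_rot: [-1.194, 1.219, 1.195]
force: [-0.1, -0.3, -0.7]
gripper_width: 0.32
```

Request:
{"fn": "arm_command", "kwargs": {
  "motion": [
    [0.6, [0, 0, 0], [0, 0, 0]],
    [1, [0, 0, 0], [0, 0, 0]],
    [1, [0, 0, 0], [0, 0, 0]],
    [1, [0, 0, 0], [0, 0, 0]],
    [1, [0, 0, 0], [0, 0, 0]]
  ]
}}

```text
time_s: 41.42
ee_pos: [0.6216, -0.2997, 0.0378]
tool_rot: [-1.194, 1.219, 1.194]
force: [-0.1, -0.2, 2.3]
gripper_width: 0.095
```

Request:
{"fn": "arm_command", "kwargs": {
  "motion": [
    [1, [-0.006, 0, 0], [0, 0, 0]],
    [1, [-0.015, 0, 0], [0, 0, 0]],
    [1, [-0.025, 0, 0], [0, 0, 0]],
    [1, [-0.025, 0, 0], [0, 0, 0]],
    [1, [-0.025, 0, 0], [0, 0, 0]]
  ]
}}

```text
time_s: 42.05
ee_pos: [0.6215, -0.2996, 0.1352]
tool_rot: [-1.195, 1.218, 1.194]
force: [0.7, 0.1, -1.0]
gripper_width: 0.094
```

Request:
{"fn": "arm_command", "kwargs": {
  "motion": [
    [1, [-0.02, 0, 0], [0, 0, 0]],
    [1, [-0.008, 0, 0], [0, 0, 0]],
    [1, [0, 0, 0], [0, 0, 0]]
  ]
}}

```text
time_s: 42.42
ee_pos: [0.6214, -0.2997, 0.1617]
tool_rot: [-1.194, 1.219, 1.194]
force: [-0.2, -0.6, -0.5]
gripper_width: 0.091
```

```bash
python3 plan.py .6129 .1061 .16 83.8 10; python3 look.py f2 150 400 180 450; python3 f0.py f2 stand
```

```text
t 42.42 pos [ 0.6214 -0.2997  0.1617] zaz 88.82 tilt [ 3.e-04 -3.e-04 -1.e+00] F [-0.2 -0.6 -0.5] M [ 0.   -0.11  0.01] w 0.091 q7 1.52
10
[[0.0002, 0.0017, 0.0406], [0.5, -0.0, 0.0]]
[[0.0002, 0.002, 0.0405], [0.5, -0.0, 0.0]]
[[0.0002, 0.0024, 0.0405], [0.5, -0.0, 0.0]]
[[0.0002, 0.0027, 0.0405], [0.5, -0.0, 0.0]]
[[0.0002, 0.0031, 0.0405], [0.5, -0.0, 0.0]]
[[0.0002, 0.0035, 0.0404], [0.5, -0.0, 0.0]]
[[0.0002, 0.0038, 0.0404], [0.5, -0.0, 0.0]]
[[0.0002, 0.0042, 0.0404], [0.5, -0.0, 0.0]]
[[0.0002, 0.0045, 0.0403], [0.5, -0.0, 0.0]]
[[0.0002, 0.0049, 0.0403], [0.5, -0.0, 0.0]]
scene stand (array([ 0.62147242,  0.1857407 , -0.11044893]), np.float64(0.0018132887861970204))
top stand (array([ 0.62201632,  0.18727446, -0.11014316]), np.float64(0.002265602516374199))
both stand (array([ 0.62161507,  0.1860958 , -0.1108975 ]), np.float64(0.0020336218832353037))
```

View pics/f2.png

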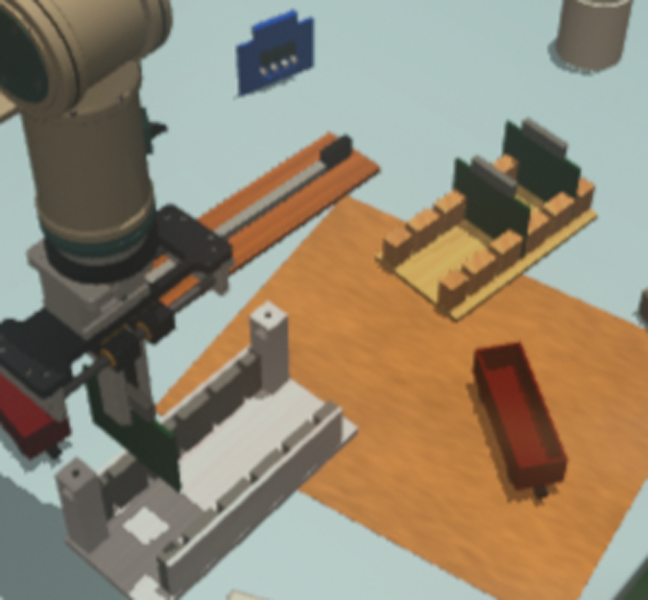

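Board 3 is out and the rack is empty. Carry to slot 1.

Request:
{"fn": "arm_command", "kwargs": {
  "motion": [
    [1, [0, 0.001, 0.02], [0.5, 0, 0]],
    [1, [0, 0.002, 0.04], [0.5, 0, 0]],
    [1, [0, 0.002, 0.045], [0.5, 0, 0]],
    [1, [0, 0.003, 0.045], [0.5, 0, 0]],
    [1, [0, 0.003, 0.045], [0.5, 0, 0]]
  ]
}}

```text
time_s: 43.15
ee_pos: [0.6174, -0.1031, 0.1603]
tool_rot: [-1.161, 1.24, 1.163]
force: [0.6, 0.2, -0.5]
gripper_width: 0.091
```

Request:
{"fn": "arm_command", "kwargs": {
  "motion": [
    [1, [0, 0.004, 0.045], [0.5, 0, 0]],
    [1, [0, 0.004, 0.045], [0.5, 0, 0]],
    [1, [0, 0.004, 0.045], [0.5, 0, 0]],
    [1, [0, 0.005, 0.04], [0.5, 0, 0]],
    [1, [0, 0.005, 0.034], [0.5, 0, 0]]
  ]
}}

```text
time_s: 43.78
ee_pos: [0.6122, 0.1075, 0.1604]
tool_rot: [-1.129, 1.259, 1.131]
force: [0.7, -0.1, -0.0]
gripper_width: 0.093
```

Request:
{"fn": "arm_command", "kwargs": {
  "motion": [
    [1, [0.02, 0, 0], [0, 0, 0]],
    [1, [0.025, 0, 0], [0, 0, 0]],
    [1, [0.02, 0, 0], [0, 0, 0]],
    [1, [0, 0, 0], [0, 0, 0]],
    [1, [0, 0, 0], [0, 0, 0]]
  ]
}}

```text
time_s: 44.4
ee_pos: [0.6135, 0.106, 0.0968]
tool_rot: [-1.129, 1.257, 1.129]
force: [0.4, 0.6, 0.1]
gripper_width: 0.092
```

```bash
python3 look.py f3 150 300 310 460;python3 plan.py .6128 .1061 .076 83.75; python3 bz.py f3 .6215 .1856 -.1095 1
```

```text
t 44.5 pos [0.6138 0.106  0.0973] zaz 83.81 tilt [ 1.7e-03  6.0e-04 -1.0e+00] F [0.3 0.1 0.3] M [ 0.01 -0.16  0.06] w 0.094 q7 0.74
1
[[0.0213, 0.001, -0.0001], [0.06, 0.04, 0.09]]
830 x range [-0.045  0.053]
-0.044 45 z [0.0744 0.123 ] y-off lo/hi half mm [np.float64(-1.53), np.float64(-1.84)]
-0.032 68 z [0.0759 0.1368] y-off lo/hi half mm [np.float64(-1.65), np.float64(-1.67)]
-0.019 61 z [0.0803 0.1442] y-off lo/hi half mm [np.float64(-1.53), np.float64(-2.34)]
-0.007 47 z [0.0739 0.1151] y-off lo/hi half mm [np.float64(-0.93), np.float64(-2.03)]
0.006 72 z [0.0765 0.137 ] y-off lo/hi half mm [np.float64(-1.65), np.float64(-2.24)]
0.018 112 z [0.0787 0.2651] y-off lo/hi half mm [np.float64(-1.4), np.float64(-1.62)]
0.031 223 z [0.0799 0.351 ] y-off lo/hi half mm [np.float64(-1.62), np.float64(-3.04)]
0.043 159 z [0.0798 0.5165] y-off lo/hi half mm [np.float64(-1.58), np.float64(-4.74)]
```

View pics/f3.png

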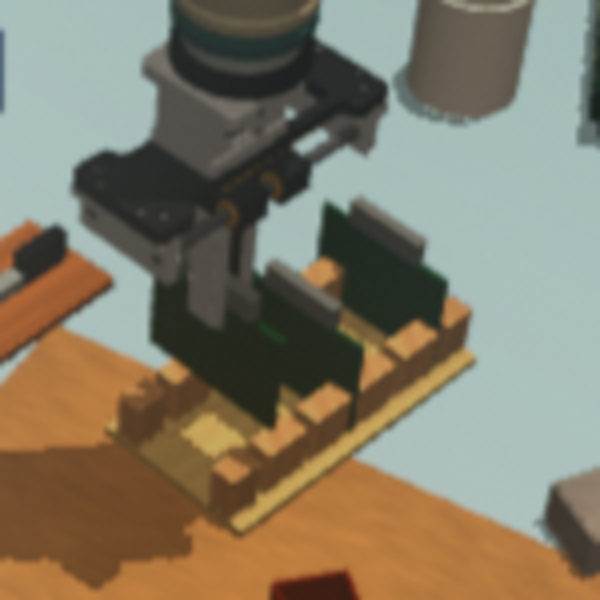

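Request:
{"fn": "arm_command", "kwargs": {
  "motion": [
    [1, [0.01, 0.001, -0.0003], [0, 0, 0]],
    [1, [0.01, 0, 0], [0, 0, 0]],
    [1, [0.005, 0, 0], [0, 0, 0]],
    [1, [0, 0, 0], [0, 0, 0]],
    [1, [0, 0, 0], [0, 0, 0]]
  ]
}}

```text
time_s: 45.12
ee_pos: [0.6122, 0.1057, 0.0715]
tool_rot: [-1.13, 1.258, 1.129]
force: [0.3, 0.3, 0.2]
gripper_width: 0.095
```

```bash
python3 look.py f4 150 300 310 460;python3 plan.py .6128 .1061 .076 83.75|head -1; python3 bz.py f4 .6215 .1856 -.1095 1
```

```text
t 45.23 pos [0.6123 0.1057 0.0717] zaz 83.83 tilt [ 6.e-04  2.e-04 -1.e+00] F [ 0.7 -0.7 -0.4] M [ 0.06 -0.16 -0.01] w 0.092 q7 0.71
695 x range [-0.0463  0.0525]
-0.044 39 z [0.0525 0.0924] y-off lo/hi half mm [np.float64(-1.05), np.float64(-1.86)]
-0.032 65 z [0.0573 0.1128] y-off lo/hi half mm [np.float64(-2.41), np.float64(-2.44)]
-0.019 52 z [0.049  0.0979] y-off lo/hi half mm [np.float64(-1.71), np.float64(-2.19)]
-0.007 42 z [0.0559 0.0907] y-off lo/hi half mm [np.float64(-2.18), np.float64(-2.76)]
0.006 60 z [0.0563 0.1109] y-off lo/hi half mm [np.float64(-2.06), np.float64(-1.91)]
0.018 89 z [0.058  0.2394] y-off lo/hi half mm [np.float64(-1.65), np.float64(-2.23)]
0.031 197 z [0.0639 0.3259] y-off lo/hi half mm [np.float64(-2.07), np.float64(-0.21)]
0.043 115 z [0.0672 0.4949] y-off lo/hi half mm [np.float64(-2.1), np.float64(-9.75)]
```

View pics/f4.png

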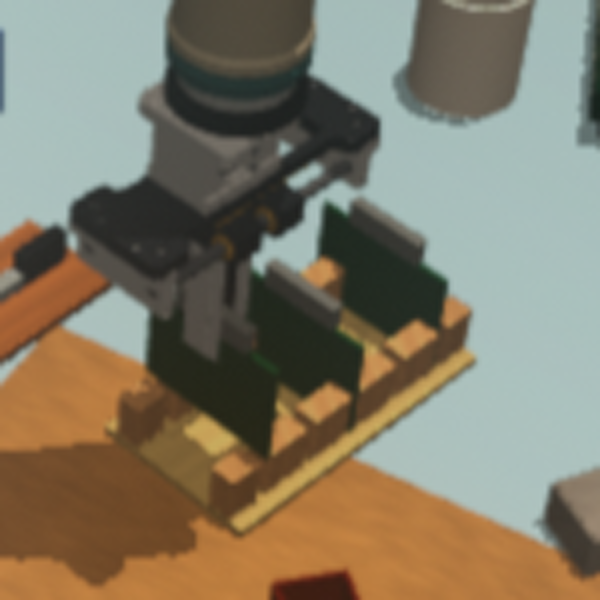

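The board's face is 2 mm off the slot's middle, so the board is centred. Feeling down.

Request:
{"fn": "arm_command", "kwargs": {
  "motion": [
    [1, [0.004, 0, 0], [0, 0, 0]],
    [1, [0.003, 0, 0], [0, 0, 0]],
    [1, [0, 0, 0], [0, 0, 0]]
  ]
}}

```text
time_s: 45.6
ee_pos: [0.6117, 0.1054, 0.064]
tool_rot: [-1.129, 1.259, 1.13]
force: [-1.0, 0.3, 0.5]
gripper_width: 0.091
```

Request:
{"fn": "arm_command", "kwargs": {
  "motion": [
    [1, [0.003, 0, 0], [0, 0, 0]],
    [1, [0.002, 0, 0], [0, 0, 0]],
    [1, [0, 0, 0], [0, 0, 0]]
  ]
}}

```text
time_s: 45.98
ee_pos: [0.6119, 0.1055, 0.0592]
tool_rot: [-1.129, 1.259, 1.13]
force: [0.3, 0.0, -0.8]
gripper_width: 0.092
```

Request:
{"fn": "arm_command", "kwargs": {
  "motion": [
    [1, [0.005, 0, 0], [0, 0, 0]],
    [1, [0.005, 0, 0], [0, 0, 0]],
    [1, [0.005, 0, 0], [0, 0, 0]],
    [1, [0, 0, 0], [0, 0, 0]]
  ]
}}

```text
time_s: 46.48
ee_pos: [0.6116, 0.1054, 0.0438]
tool_rot: [-1.129, 1.259, 1.13]
force: [-0.3, 0.7, -0.5]
gripper_width: 0.092
```

Request:
{"fn": "arm_command", "kwargs": {
  "motion": [
    [1, [0.003, 0, 0], [0, 0, 0]],
    [1, [0.002, 0, 0], [0, 0, 0]],
    [1, [0, 0, 0], [0, 0, 0]]
  ]
}}

```text
time_s: 46.85
ee_pos: [0.612, 0.1055, 0.0392]
tool_rot: [-1.129, 1.258, 1.13]
force: [0.7, -0.2, -0.1]
gripper_width: 0.095
```

Request:
{"fn": "arm_command", "kwargs": {
  "motion": [
    [1, [0.0015, 0, 0], [0, 0, 0]],
    [1, [0, 0, 0], [0, 0, 0]]
  ]
}}

```text
time_s: 47.1
ee_pos: [0.612, 0.1056, 0.0378]
tool_rot: [-1.129, 1.258, 1.13]
force: [-0.5, 0.1, -0.8]
gripper_width: 0.093
```

Request:
{"fn": "arm_command", "kwargs": {
  "motion": [
    [1, [0.0015, 0, 0], [0, 0, 0]],
    [1, [0, 0, 0], [0, 0, 0]]
  ]
}}

```text
time_s: 47.35
ee_pos: [0.612, 0.1056, 0.0363]
tool_rot: [-1.129, 1.258, 1.13]
force: [-0.2, -1.2, -0.3]
gripper_width: 0.094
```

Request:
{"fn": "arm_command", "kwargs": {
  "motion": [
    [1, [0.0015, 0, 0], [0, 0, 0]],
    [1, [0, 0, 0], [0, 0, 0]]
  ]
}}

```text
time_s: 47.6
ee_pos: [0.6122, 0.1058, 0.0358]
tool_rot: [-1.13, 1.258, 1.129]
force: [-0.4, -0.2, 5.2]
gripper_width: 0.093
```

Request:
{"fn": "arm_command", "kwargs": {
  "motion": [
    [1, [0.0015, 0, 0], [0, 0, 0]],
    [1, [0, 0, 0], [0, 0, 0]]
  ]
}}

```text
time_s: 47.85
ee_pos: [0.6123, 0.106, 0.0357]
tool_rot: [-1.131, 1.258, 1.128]
force: [-4.1, -0.9, 15.1]
gripper_width: 0.098
```

Floor reached at the predicted 0.0358. Release and retreat.

Request:
{"fn": "arm_command", "kwargs": {
  "motion": [
    [0.7, [-0.0015, 0, 0], [0, 0, 0]],
    [0.36, [0, 0, 0], [0, 0, 0]],
    [0.36, [0, 0, 0], [0, 0, 0]],
    [0.36, [0, 0, 0], [0, 0, 0]]
  ]
}}

```text
time_s: 48.35
ee_pos: [0.6119, 0.1055, 0.0346]
tool_rot: [-1.129, 1.259, 1.13]
force: [-0.4, 0.7, 0.5]
gripper_width: 0.319
```

Request:
{"fn": "arm_command", "kwargs": {
  "motion": [
    [0.36, [-0.02, 0, 0], [0, 0, 0]],
    [0.36, [-0.03, 0, 0], [0, 0, 0]],
    [0.36, [-0.04, 0, 0], [0, 0, 0]],
    [0.36, [-0.05, 0, 0], [0, 0, 0]],
    [0.36, [-0.03, 0, 0], [0, 0, 0]]
  ]
}}

```text
time_s: 48.98
ee_pos: [0.613, 0.1065, 0.2091]
tool_rot: [-1.131, 1.254, 1.128]
force: [0.5, -0.4, -0.9]
gripper_width: 0.326
```

Request:
{"fn": "arm_command", "kwargs": {
  "motion": [
    [0.36, [0, 0.02, -0.055], [0, 0, 0]],
    [0.36, [0, 0.02, -0.055], [0, 0, 0]],
    [0.36, [0, 0.02, -0.055], [0, 0, 0]],
    [0.36, [0, 0.02, -0.055], [0, 0, 0]],
    [0.36, [0, 0.02, -0.055], [0, 0, 0]]
  ]
}}

```text
time_s: 49.6
ee_pos: [0.4825, -0.1586, 0.2063]
tool_rot: [-1.131, 1.257, 1.128]
force: [0.5, -0.4, -0.3]
gripper_width: 0.323
```

Request:
{"fn": "arm_command", "kwargs": {
  "motion": [
    [0.36, [0, 0.02, -0.05], [0, 0, 0]],
    [0.36, [0, 0.02, -0.05], [0, 0, 0]],
    [0.36, [0, 0, 0], [0, 0, 0]],
    [0.36, [0, 0, 0], [0, 0, 0]]
  ]
}}

```text
time_s: 50.1
ee_pos: [0.4332, -0.2516, 0.2059]
tool_rot: [-1.13, 1.257, 1.128]
force: [0.4, 0.7, -0.2]
gripper_width: 0.317
```

```bash
python3 - <<'E'
from h import *
s=observe(); print(s['time_s'],np.round(s['ee_pos'],3))
grab("z1")
i=load("z1","scene")[0]; save("pics/z1a.png",cv2.resize(i[140:290,310:460],(600,600),interpolation=cv2.INTER_CUBIC))
for n in("scene","top"):
    W=load("z1",n)[2]; a=-.1095; c,s_=np.cos(a),np.sin(a); D=W.reshape(-1,3)-np.array([.6216,.1857,0]); L=np.c_[c*D[:,0]+s_*D[:,1],-s_*D[:,0]+c*D[:,1],D[:,2]]
    for y in(-.08,0,.08):
        q=L[(abs(L[:,0])<.03)&(abs(L[:,1]-y)<.012)&(L[:,2]>.09)&(L[:,2]<.115)]; print(n,y,len(q),(q.mean(0)*1000).round(1),np.percentile(q[:,2],[50,90]).round(4))
    print(n,"pad",fit(W,lambda:PAD,[.422,.032,-.078],(.08,.2))[0].round(4)); Q=sel(W,(.40,.45),(-.13,.19),(.016,.045)); print("bar",rect(Q),np.median(Q,0).round(4))
    for l in("wagon1","mug","tub"):
        for q in optics.regions_of(n,l)[:2]: print(n,l,round(q['p'],2),np.nanmedian(W[q['pixels']],0).round(3))
E
python3 f0.py z1 stand
```

```text
50.1 [ 0.433 -0.252  0.206]
scene -0.08 110 [  1.  -82.3  96.5] [0.0969 0.1003]
scene 0 106 [-0.9 -2.6 96.2] [0.0966 0.0999]
scene 0.08 97 [-3.  77.3 96.6] [0.0969 0.0999]
scene pad [ 0.4218  0.0322 -0.0789]
bar (array([423. ,  33.2]), array([293.9,  20. ]), 84.39) [0.4236 0.0369 0.0211]
scene wagon1 0.97 [0.79  0.002 0.025]
scene wagon1 0.65 [ 0.423 -0.281  0.025]
scene mug 0.92 [0.532 0.496 0.061]
scene mug 0.55 [0.66  0.161 0.019]
scene tub 0.74 [ 0.532 -0.469  0.068]
top -0.08 73 [ -0.8 -80.   97.4] [0.0977 0.1011]
top 0 76 [-2.   0.4 96.8] [0.0971 0.1006]
top 0.08 74 [-4.7 80.2 97.4] [0.0977 0.1007]
top pad [ 0.4215  0.0321 -0.0843]
bar (array([425. ,  39.6]), array([299.6,  45.6]), 89.51) [0.4225 0.0406 0.0215]
top wagon1 0.89 [0.79  0.003 0.021]
top wagon1 0.58 [ 0.443 -0.284  0.022]
top mug 0.83 [0.526 0.533 0.04 ]
top tub 0.76 [ 0.515 -0.452  0.072]
top tub 0.4 [0.792 0.003 0.021]
scene stand (array([ 0.62163805,  0.18647957, -0.10940945]), np.float64(0.0022385433205366345))
top stand (array([ 0.62221552,  0.18705606, -0.10833368]), np.float64(0.002347944644087833))
both stand (array([ 0.62176677,  0.18673839, -0.10934839]), np.float64(0.002305388258397767))
```

View pics/z1a.png

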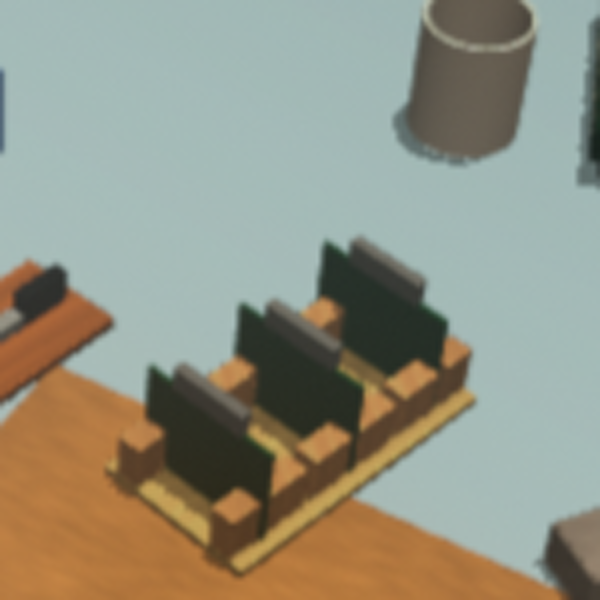

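View pics/z1_scene.png

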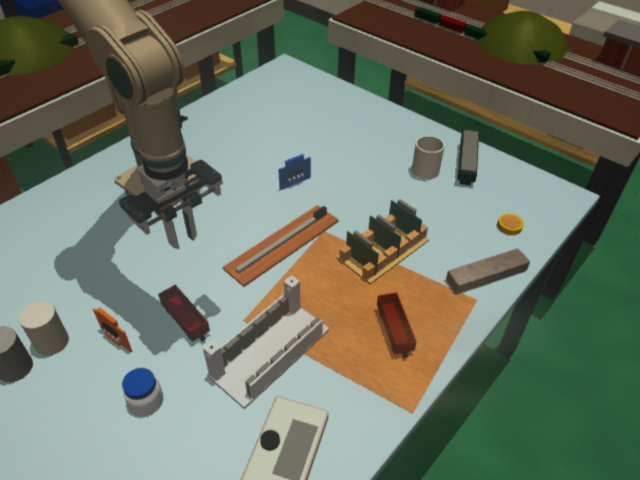

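View pics/z1_top.png

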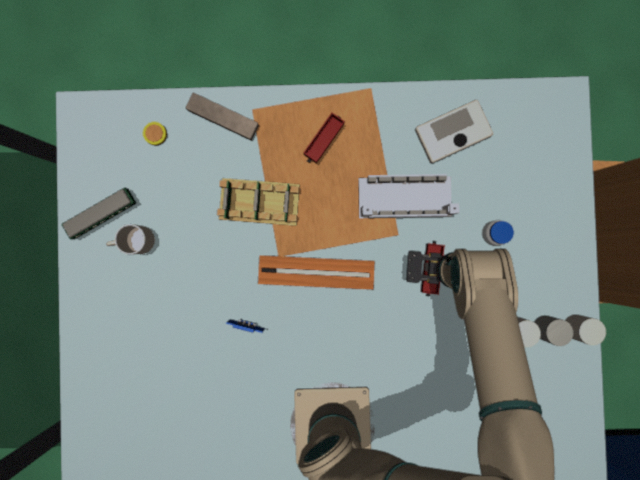

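All three boards stand upright at equal height in slots 1, 3 and 5 and the rack is empty. The bar lies on the plank and the other objects are in place. Handing in.

```bash
python3 -c "
from bench import hand_in; print(hand_in())"
```

```text
the job is handed in; nothing more can be done
None
```

I handed the job in at about 50 s of robot time. The bar is drawn level out of the rack and lies on the plank. The three boards present stand in slots 5, 3 and 1 of the stand.

**Last checks (both cameras)**
- The rack is empty, and the bar lies flat along the middle of the plank.
- All three tab tops read 96–98 mm, against 98 mm expected for boards on the slot floors. In the scene picture the boards look upright.
- Floor contact came at the expected height for slots 3 and 1, and about 1 mm above my estimate for slot 5.
- The mug, the tub and both wagons show no move. One wagon's top-camera reading was off because the arm covered part of it. The scene camera puts that wagon where it started.

**What went wrong or disagreed**
- **Tool height:** the fingertips were about 34 mm above the reported TCP, so the first grasp closed on nothing. I corrected for that from the pictures.
- **Stand position:** the stand was knocked aside during the run. My first refit of it was about 8 mm wrong, and the board for slot 5 was pressed onto the blocks with about 47 N at the wrist. It slid up about 16 mm in the grip and now sits 3–5 mm off-centre along its slot. I backed off, corrected the fit and seated it.
- **Plank release:** the wrist showed about 5 N while the fingers opened there, which I did not explain. The later pictures show the plank in place.

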